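# Vent the vacuum jar and snap the dust cover onto the specimen stage

## Task

The specimen on the stage in the vacuum jar has to be protected from dust. Turn the vent tap on top of the jar clockwise to its stop, a little under a quarter turn, to let the air in, then lift the lid off and set it down gently and upright, wholly on the square rubber mat. Then take the cover that has the two clip arms, press it straight down over the specimen until both arms have snapped under the stage's rim and it sits fully home, let go, and leave everything else alone.

Things in the scene. Friction and masses are not known exactly. Their poses are not given: they have to be found in the camera images.
- tap (a joint): the vent tap's angle: 0 closed, growing clockwise seen from above, to its stop at 1.4. From 1.15 it is open; below about 1.0 the vacuum holds the lid down fast. It turns lightly (0.04 N m) and stays where it is left; the lid does not turn with it
- tap_grip (a point): vent tap, a black upright bar grip 40 long, 14 thick and 34 high (vertical sides) on the middle of the lid; this point is on the turning axis, 15 mm below the bar's top and 19 mm above its foot. Its x axis lies along the bar and turns with the tap, z up. The bar is also the lid's handle (lid and tap together 0.45 kg)
- lid: clear round plastic lid (bell) of the vacuum jar, 150 diameter (158 over its foot lip), 80 high, 127 to the top of the tap, open below. Origin: centre of its underside, z up. A thin nozzle sticks out near the tap to its +x. It starts on the jar's base (14 above the table) over the stage, which reaches 33 up inside it: lift it 40 mm or more before moving sideways
- rim_top (a point): specimen stage, fixed on the jar's round metal base (170 diameter, 14 high, fixed; black ring of 134 diameter, 13 high on it). A dark block 50 x 30 topped by a metal rim plate 64 (x) x 44 (y) x 5 thick that overhangs it all round. Point: centre of the rim plate's upper face, 44 above the table; x along its long side, z up. A copper-coloured specimen disc, 22 wide, 3 high, lies on it
- cap_grip (a point): grip block of the cover with clip arms: grey, 36 (x) x 14 (y) x 30 high, upright on the middle of the cover's top plate; point 12 below the block's top, 18 above the plate. x along the block and the cover's long side, z up. The cover, about 0.12 kg, is 82 (x, over the clips) x 60 (y) x 66 high with the block; it starts right way up on the table, this point 54 above the table
- cap_seat (a point): point on the cover's axis, 20 above its underside, 34 below cap_grip; meets rim_top when fully home, long sides parallel (either way round). Flared skirts (47 apart inside) and end clips hang 20 below it and guide from up to 3 mm off. The clips meet the rim about 13 above home, need a push growing to 10 to 18 N, and snap about 1 above home; then it is solid
- clip_a (a joint): angle of the cover's clip arm at its +x end: rigid arm 18 wide on a sprung hinge, hook inwards at its foot; 0 as it stands and when snapped under the rim, about 0.14 while its hook is being pushed over the rim
- clip_b (a joint): the same for the clip arm at the cover's -x end
- mat: square black rubber mat 200 x 200 x 4, fixed flat on the table, to the left or right of the jar; origin at the centre of its underside, on the table; x, y along its sides, z up
- plain_cover: bystander: grey cover of the same size with a grip block but without clip arms, closed walls all round, 60 high; origin at the centre of its underside
- dish: bystander: open glass dish, 90 diameter, 15 high; origin at its underside
- bottle: bystander: white bottle, 64 diameter, 170 high; origin at its underside
- case: bystander: flat black case 110 x 85 x 24; origin at its underside
- mount: bystander: dark metal specimen mount, 30 diameter, 20 high; origin at its underside
- tweezers: bystander: steel tweezers 125 long, about 8 high, lying on the table; origin at their middle, on the table

How it is judged:
On the way, in this order (a step that is already met when the one before it is completed fails the run):
1. the vent tap is open (1.15 rad or more) while the lid still stands on the jar's base (value of joint tap above 1.15 rad and distance between lid and rim_top below 0.045 m and horizontal distance between lid and rim_top below 0.01 m), for 0.05 s.
2. the lid stands upright on the mat, let go (x of lid in the frame of mat between -0.03 and 0.03 m and y of lid in the frame of mat between -0.03 and 0.03 m and z of lid in the frame of mat between 0.001 and 0.008 m and angle between lid's own z axis and vertical below 0.06 rad and contact force between the fingers and lid below 0.1 N), for 0.2 s.
3. the cover is home on the stage with both clips snapped under the rim (horizontal distance between cap_seat and rim_top below 0.004 m and z of cap_seat in the frame of rim_top between -0.003 and 0.0025 m and angle between cap_seat's own z axis and vertical below 0.05 rad and angle between the x axis of cap_seat and the x axis of rim_top, either way round below 0.1 rad and value of joint each of clip_a, clip_b below 0.05 rad), for 0.2 s.
At the end, for the whole second after the job is handed in: Tap still open (1.0 rad or more). Lid standing on the mat, centre within 30 mm of the mat's along each side, tilt under 0.06 rad. Cover home: cap_seat within 4 mm of rim_top sideways, at most 2.5 mm above it, tilt under 0.05, long sides parallel to 0.10, both clip angles under 0.05 rad (all of step 3 and x of lid in the frame of mat between -0.03 and 0.03 m and y of lid in the frame of mat between -0.03 and 0.03 m and z of lid in the frame of mat between 0.001 and 0.008 m and angle between lid's own z axis and vertical below 0.06 rad and value of joint tap above 1 rad); the robot touches nothing.
It fails at once if a bystander is moved more than 30 mm (distance of any of plain_cover, dish, bottle, case, mount, tweezers from where it was at the start of the episode above 0.03 m).
It fails at once if the lid is tipped more than 0.5 rad (angle between lid's own z axis and vertical above 0.5 rad).
It fails at once if the lid is dropped or thrust onto the mat or table: moving down or along faster than 0.5 m/s with its foot less than 9 mm up (height (world z) of lid below 0.009 m and linear speed of lid above 0.5 m/s).
It also fails if it takes over 64 s, if anything falls off the work surface, if the arm or the gripper's body presses on something with over 40 N, if the wrist force passes 120 N, or if a joint passes its speed limit or range.

## Robot

A 6-joint arm with a two-finger parallel gripper is mounted at the origin on the work surface. World frame = base frame: x ahead of the robot, y to its left, z up, the work surface at z = 0. Lengths are in m, angles in rad, forces in N, time in s.
With the tool pointing down it reaches from about 0.35 to 0.975 m from the base axis. Payload 4.9 kg.
Tool frame: the origin (TCP) lies midway between the tips of the shut fingers; the grasp point (between the pads) lies 19 mm behind it; z points along the fingers, y is the direction in which the jaws open and shut (so a half turn about z gives the same grasp; the last joint's range is limited). The gripper opens to 85 mm and grips with 20 to 120 N. Pads are 22 mm wide; open, the fingers measure 114 mm over their backs; the gripper's body (76 mm by 85 mm) begins 54 mm behind the grasp point. The pads swing forward as they close: fully open they stand 13 mm farther back than shut.
Start: joints at [-1.274, 0.053, 1.613, -0, 1.476, -0.119], TCP at [0.252, -0.572, 0.192] pointing down, gripper open.
Joint ranges: [-3.01, 3.01], [-1.01, 2.22], [0.06, 2.58], [-1.02, 4.17], [0.09, 2.62], [-3.14, 3.14]. Speed limits (rad/s): [2.57, 2.57, 3.14, 3.14, 3.14, 3.14].

## Interface

Orientations are given as a unit quaternion [w, x, y, z].
In Python, from plant import state, grab_frame, camera_info, job_done, cut_out gives the robot as it stands.
- The arm moves only by the tool step_arm, never from a script. Its argument "moves" is a list of rows, each a list of 7 numbers: the shift along the tool's x, y, z in m, then the turn, a rotation vector about the tool's x, y, z in rad, then the finger opening in m, from 0 to 0.0854. A call has 1 to 8 rows; each row shifts and turns the commanded pose from where the row before left it, along the tool's axes as they then stand; what a row does not reach is not made up. A row lasts 1/10 s, in which the tool goes at most 50 mm and 8.59 degrees, less where a joint would pass 70% of its speed; a pose out of reach is approached as far as the arm can. A call is refused whole if a number of a shift passes 0.05 or a number of a turn 0.15, either way. A call with a gripper value outside its range is refused whole. The fingers move at their own pace and stop on an object; the grip force is fixed at half the most. Time passes only in rows, so rows that do not move let the fingers close. It gives the time, the measured TCP pose, the force and the opening at its end, in the units of the state.
- state(): the state, without advancing time (a new reading comes with each control period).
- grab_frame(name): name is "side" or "top" or "wrist"; returns (picture, depth): 480x640x3 uint8, red, green, blue; 480x640 float32, m along the optical axis (not along the pixel's ray), 0 where there is no reading.
- camera_info(name): a dict with "intrinsics" (3x3 intrinsics, pixels), "dist_coeffs" ([k1, k2, p1, p2, k3] as OpenCV has them; the pictures are not rectified), "world_from_camera" (4x4, takes a point from camera to world coordinates). Camera axes: x right, y down, z forward; pixel columns grow to the right and rows downward; lengths in m; the calibration is good to about 2 mm. A picture is of the moment at which its call begins: read the wrist's pose just before it. camera_info takes no time and is no camera call; for the wrist camera it gives the pose at the moment of the call.
- job_done(): hands the job in, once; it reports no verdict.
Trained networks look in the newest picture that a camera, given by its name, has taken for a name from the list of things; names that differ only in an ending like _2 or _b are one class to them, and where a whole thing is asked for, a point or a joint stands for the part that bears it (a point fixed in the world has none). Each returns a list of dicts, best first, with "conf" (0 to 1); they miss things now and then, are a little off and sometimes report something else, mostly with a low value. They report only what shows in the picture. A call takes as long as a camera call.
- cut_out(camera, query): "mask" (480x640 bool, what is visible of it) and "point" ([column, row] in pixels, amid what is visible of it).
The state is a dict: "time": time; "joint_pos": joint angles; "joint_vel": joint speeds; "joint_efforts": joint torques, N m; "tool_pos": TCP position; "tool_rot": TCP orientation; "contact_force": force on the tool from outside, world axes, zero at the start; "ft_torque": the same for the moment, N m; "gripper_width": opening from 0.0 (shut) to 1.0 (fully open).
Only numpy, scipy, OpenCV 4.12 (cv2) and the standard library are available. Lean on these libraries where they do the work, as an engineer would, in place of code of your own. Each camera call takes 0.05 s, during which the arm holds its last target.

## Working session

There is one attempt and no reset: what is moved stays moved. The work goes in short steps, Python scripts to look and compute and a tool call to move; the robot and the scene stay as the last step left them, time stands still between calls to the robot, and variables do not carry over. Pictures are saved under pics/ and viewed, and the job is handed in when it is done.

Besides the shell and the picture viewer there is one more tool, called after ">>>" by a JSON object that holds its "fn" and its "kwargs", one argument or row to a line. step_arm: Moves the arm, as the interface text tells. Its arguments: {"type":"object","properties":{"moves":{"type":"array"}},"required":["moves"]}

```bash
ls; mkdir -p pics; cat > h.py <<'E'
import numpy as np, cv2
from plant import *
from scipy.spatial.transform import Rotation as R
def save(n,fn):
    p,d=grab_frame(n); cv2.imwrite('pics/'+fn,p[:,:,::-1]); np.savez('pics/'+fn+'.npz',p=p,d=d); return p,d
def cloud(n,d,mask=None,info=None):
    i=info or camera_info(n); K=np.array(i['intrinsics']);D=np.array(i['dist_coeffs']);T=np.array(i['world_from_camera'])
    m=d>0
    if mask is not None: m&=mask
    v,u=np.nonzero(m)
    if len(v)==0: return np.zeros((0,3)),u,v
    q=cv2.undistortPoints(np.stack([u,v],1).astype(np.float64)[:,None],K,D)[:,0]
    z=d[v,u]; P=np.c_[q*z[:,None],z]
    return P@T[:3,:3].T+T[:3,3],u,v
def st():
    s=state(); print('t',round(s['time'],2),'pos',np.round(s['tool_pos'],4),'rot',np.round(s['tool_rot'],4),'F',np.round(s['contact_force'],2),'w',round(s['gripper_width'],3)); return s
E
python3 - <<'E'
from h import *
s=st(); print(s)
for n in ['side','top','wrist']:
    save(n,n+'0.png'); i=camera_info(n); print(n,np.round(i['intrinsics'],1).tolist(),i['dist_coeffs'],np.round(i['world_from_camera'],3).tolist())
E
```

```text
pics
t 0.0 pos [ 0.2522 -0.5711  0.1909] rot [-1.000e-03  9.785e-01  2.064e-01 -1.000e-04] F [-0.95 -0.14 -0.12] w 0.999
{'time': 0.0, 'joint_pos': array([-1.27400475e+00,  5.33439374e-02,  1.61427583e+00,  8.79861470e-06,
        1.47599237e+00, -1.18986153e-01]), 'joint_vel': array([-0.00164571, -0.00016103,  0.0011383 ,  0.00127971,  0.00124996,
       -0.0003143 ]), 'joint_efforts': array([-5.16145592e-04, -3.93677616e+01, -3.70179427e+01, -1.20151499e-04,
        7.04472026e-03,  8.56288693e-06]), 'tool_pos': array([ 0.25224571, -0.57108098,  0.19088196]), 'tool_rot': array([-1.00614396e-03,  9.78468410e-01,  2.06394164e-01, -8.52888406e-05]), 'contact_force': array([-0.94995748, -0.13685136, -0.12078961]), 'ft_torque': array([ 0.0356991 ,  0.01817603, -0.02684215]), 'gripper_width': 0.9991459520953089}
side [[474.6, 0.0, 329.9], [0.0, 474.6, 238.3], [0.0, 0.0, 1.0]] [-0.01385539  0.          0.          0.          0.        ] [[-0.847, -0.396, 0.355, 0.256], [-0.532, 0.649, -0.545, 0.508], [-0.015, -0.65, -0.76, 0.802], [0.0, 0.0, 0.0, 1.0]]
top [[557.3, 0.0, 316.2], [0.0, 557.3, 240.0], [0.0, 0.0, 1.0]] [-0.17107936  0.          0.          0.          0.        ] [[-0.022, -0.995, 0.096, 0.484], [-1.0, 0.023, 0.003, 0.024], [-0.005, -0.096, -0.995, 1.184], [0.0, 0.0, 0.0, 1.0]]
wrist [[352.4, 0.0, 319.3], [0.0, 352.4, 238.3], [0.0, 0.0, 1.0]] [-0.06047013  0.          0.          0.          0.        ] [[0.404, -0.875, -0.267, 0.32], [-0.915, -0.387, -0.117, -0.542], [-0.001, 0.291, -0.957, 0.373], [0.0, 0.0, 0.0, 1.0]]
```

View pics/top0.png

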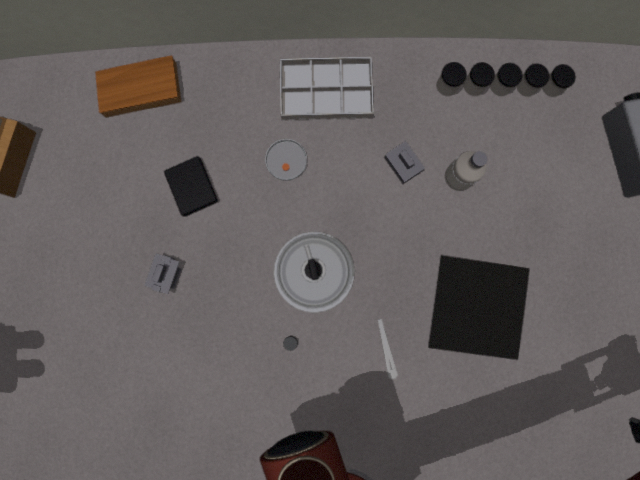

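View pics/side0.png

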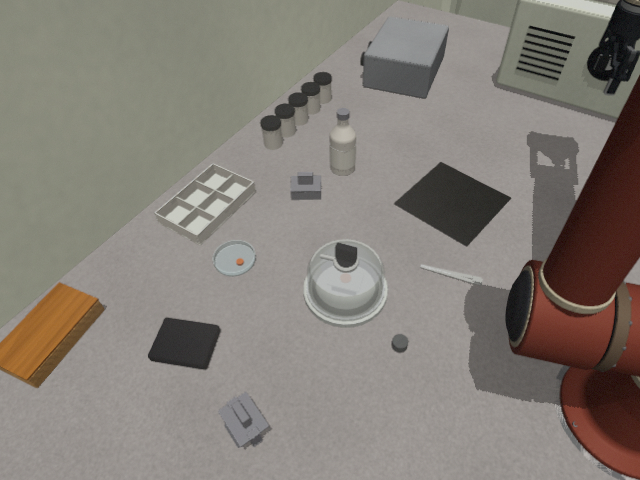

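```bash
python3 - <<'E'
from h import *
for n in ['top','side']:
    d=np.load(f'pics/{n}0.png.npz')['d']
    for q in ['tap_grip','lid','cap_grip','clip_a','mat','plain_cover','dish','bottle','case','mount','tweezers']:
        for r in cut_out(n,q)[:3]:
            P,u,v=cloud(n,d,r['mask'])
            print(n,q,round(r['conf'],2),np.round(r['point']),len(P),np.round(np.median(P,0),3) if len(P) else '',np.round(P.min(0),3) if len(P) else '',np.round(P.max(0),3) if len(P) else '')
E
```

```text
top tap_grip 0.75 [315. 268.] 285 [0.53  0.034 0.137] [0.511 0.017 0.098] [0.551 0.051 0.146]
top lid 0.62 [312. 272.] 4434 [0.527 0.034 0.091] [ 0.453 -0.044  0.009] [0.612 0.109 0.146]
top cap_grip 0.94 [164. 276.] 989 [0.531 0.348 0.036] [ 0.493  0.319 -0.004] [0.575 0.387 0.07 ]
top clip_a 0.71 [314. 268.] 243 [0.53  0.033 0.138] [0.513 0.018 0.103] [0.547 0.049 0.146]
top clip_a 0.37 [165. 258.] 57 [0.563 0.342 0.038] [ 0.555  0.332 -0.001] [0.57  0.351 0.045]
top mat 0.6 [480. 305.] 8271 [ 0.444 -0.316  0.004] [ 0.33  -0.433 -0.004] [ 0.559 -0.205  0.013]
top plain_cover 0.63 [406. 160.] 982 [ 0.755 -0.161  0.03 ] [ 0.715 -0.211 -0.003] [ 0.801 -0.123  0.065]
top plain_cover 0.24 [158. 288.] 47 [0.501 0.364 0.039] [ 0.495  0.356 -0.002] [0.508 0.378 0.044]
top plain_cover 0.2 [288. 342.] 162 [0.383 0.087 0.02 ] [ 0.37   0.072 -0.003] [0.396 0.102 0.026]
top dish 0.64 [288. 157.] 1340 [0.776 0.089 0.002] [ 0.728  0.046 -0.006] [0.822 0.134 0.019]
top bottle 0.74 [469. 170.] 1185 [ 0.719 -0.272  0.114] [ 0.697 -0.321 -0.001] [ 0.761 -0.252  0.175]
top case 0.71 [194. 185.] 2101 [
[... 1037 characters left out ...]
143]
side mat 0.78 [452. 201.] 5083 [ 0.439 -0.308  0.003] [ 0.332 -0.435 -0.004] [ 0.556 -0.201  0.008]
side plain_cover 0.74 [305. 187.] 830 [ 0.753 -0.152  0.029] [ 0.716 -0.228 -0.005] [ 0.815 -0.12   0.062]
side dish 0.82 [236. 256.] 1170 [0.777 0.091 0.002] [ 0.728  0.048 -0.003] [0.821 0.138 0.018]
side bottle 0.79 [342. 148.] 1395 [ 0.719 -0.264  0.089] [ 0.697 -0.454 -0.004] [ 0.842 -0.247  0.173]
side case 0.96 [184. 344.] 2836 [0.714 0.302 0.023] [ 0.653  0.234 -0.004] [0.794 0.356 0.028]
side mount 0.55 [399. 343.] 234 [0.381 0.095 0.018] [0.367 0.076 0.   ] [0.395 0.105 0.023]
side tweezers 0.84 [459. 277.] 367 [ 0.351 -0.113  0.005] [ 0.303 -0.133 -0.003] [ 0.424 -0.096  0.011]
```

```bash
cat >> h.py <<'E'
def rect(P):
    """min-area rect of xy"""
    return cv2.minAreaRect(P[:,:2].astype(np.float32)*1000)
E
python3 - <<'E'
from h import *
for n in ['top','side']:
    d=np.load(f'pics/{n}0.png.npz')['d']; im=np.load(f'pics/{n}0.png.npz')['p']
    P,u,v=cloud(n,d)
    r=np.hypot(P[:,0]-.529,P[:,1]-.034)
    for lo,hi,rr in [(.13,.15,.04),(.1,.13,.06),(.088,.1,.1)]:
        m=(r<rr)&(P[:,2]>lo)&(P[:,2]<hi); print(n,'tap',lo,m.sum(),rect(P[m]),np.median(P[m],0))
    r=np.hypot(P[:,0]-.535,P[:,1]-.348)
    for lo,hi in [(.055,.08),(.028,.046)]:
        m=(r<.055)&(P[:,2]>lo)&(P[:,2]<hi); print(n,'cap',lo,m.sum(),rect(P[m]),np.median(P[m],0))
    m=(abs(P[:,0]-.445)<.13)&(abs(P[:,1]+.316)<.13)&(P[:,2]<.03)
    g=im[v,u].mean(1)<45
    m&=g; q=P[m]; print(n,'mat',m.sum(),rect(q),np.median(q,0))
    c=im[180:360,200:420] if n=='top' else im[220:350,260:430]
    cv2.imwrite(f'pics/{n}z.png',cv2.resize(c[:,:,::-1],None,fx=3.5,fy=3.5,interpolation=cv2.INTER_CUBIC))
E
```

```text
top tap 0.13 150 ((530.2186889648438, 34.578704833984375), (37.88322830200195, 13.823702812194824), 13.990757942199707) [0.52993145 0.03457932 0.14025629]
top tap 0.1 301 ((541.0280151367188, 32.17754364013672), (45.513179779052734, 66.74018859863281), 81.13003540039062) [0.53174825 0.04097022 0.10388706]
top tap 0.088 2358 ((529.5050659179688, 33.861053466796875), (125.82852935791016, 127.35118103027344), 8.392106056213379) [0.52856722 0.03245491 0.09285666]
top cap 0.055 146 ((531.9324951171875, 353.4090576171875), (15.969114303588867, 36.676361083984375), 70.85614013671875) [0.53134083 0.35185644 0.06535294]
top cap 0.028 736 ((532.0919189453125, 353.5462341308594), (55.89241409301758, 77.34402465820312), 72.4734115600586) [0.53203437 0.3479257  0.03611954]
top mat 8205 ((444.9156494140625, -317.8408203125), (198.72369384765625, 198.02377319335938), 80.33311462402344) [ 0.44451541 -0.31590553  0.00429033]
side tap 0.13 189 ((529.7407836914062, 37.93305969238281), (38.75407409667969, 15.453202247619629), 12.866964340209961) [0.52806699 0.04024374 0.13936417]
side tap 0.1 387 ((539.583984375, 48.804115295410156), (71.16828918457031, 32.50920104980469), 23.446298599243164) [0.52786443 0.04548955 0.10758631]
side tap 0.088 1834 ((527.7552490234375, 38.916748046875), (121.35530090332031, 120.6352767944336), 11.400944709777832) [0.51775969 0.05300098 0.09259509]
side cap 0.055 229 ((530.7049560546875, 354.6784973144531), (14.00479507446289, 35.38801193237305), 69.91050720214844) [0.52928102 0.35532267 0.06591347]
side cap 0.028 1306 ((531.0385131835938, 354.43499755859375), (54.311153411865234, 76.60130310058594), 69.5014419555664) [0.52575145 0.35941335 0.03643872]
side mat 1091 ((439.895751953125, -324.11346435546875), (187.0501708984375, 188.86886596679688), 80.2302474975586) [ 0.38464875 -0.35409966  0.00307844]
```

View pics/topz.png

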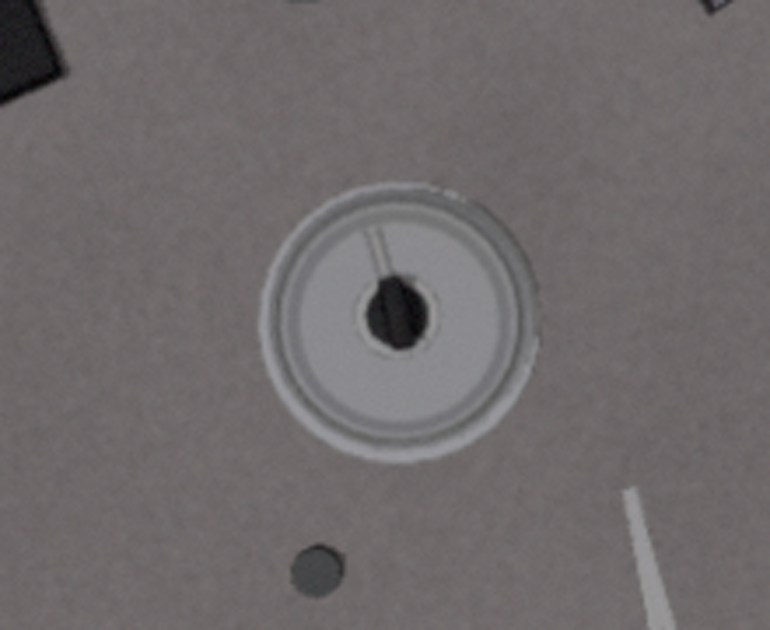

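View pics/sidez.png

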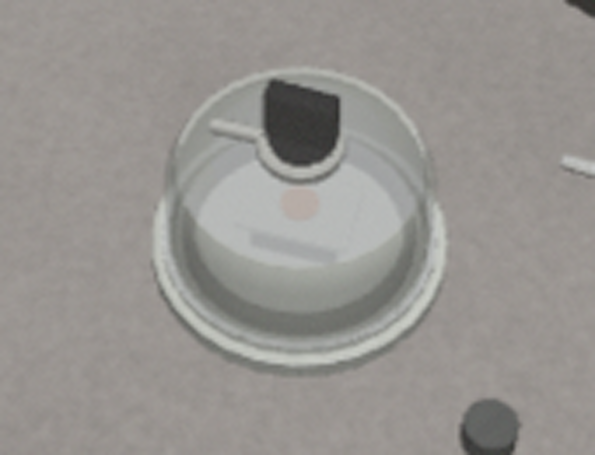

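>>> {"fn": "step_arm", "kwargs": {
  "moves": [
    [0.0356, -0.0315, -0.004, 0, 0, 0, 0.0854],
    [0.0356, -0.0315, -0.004, 0, 0, 0, 0.0854],
    [0.0356, -0.0315, -0.004, 0, 0, 0, 0.0854],
    [0.0356, -0.0315, -0.004, 0, 0, 0, 0.0854],
    [0.0356, -0.0315, -0.004, 0, 0, 0, 0.0854],
    [0.0356, -0.0315, -0.004, 0, 0, 0, 0.0854],
    [0.0356, -0.0315, -0.004, 0, 0, 0, 0.0854],
    [0.0356, -0.0315, -0.004, 0, 0, 0, 0.0854]
  ]
}}

```text
time: 2.05
tool_pos: [0.4116, -0.2244, 0.2245]
tool_rot: [0.0, 0.979, 0.206, 0.0]
contact_force: [0.3, -0.6, 0.4]
gripper_width: 1.001
```

>>> {"fn": "step_arm", "kwargs": {
  "moves": [
    [0.0356, -0.0315, 0, 0, 0, 0, 0.05],
    [0.0356, -0.0315, 0, 0, 0, 0, 0.05],
    [0.0356, -0.0315, 0, 0, 0, 0, 0.05],
    [0.0356, -0.0315, 0, 0, 0, 0, 0.05],
    [0.0356, -0.0315, 0, 0, 0, 0, 0.05],
    [0.0356, -0.0315, 0, 0, 0, 0, 0.05],
    [0, 0, 0, 0, 0, 0.085, 0.05],
    [0, 0, 0, 0, 0, 0.085, 0.05]
  ]
}}

```text
time: 2.85
tool_pos: [0.5305, 0.0347, 0.224]
tool_rot: [-0.0, 0.992, 0.123, -0.0]
contact_force: [0.0, -0.2, -0.0]
gripper_width: 0.585
```

```bash
python3 - <<'E'
from h import *
st()
p,d=save('wrist','w1.png'); i=camera_info('wrist')
P,u,v=cloud('wrist',d,None,i)
r=np.hypot(P[:,0]-.529,P[:,1]-.034)
for lo,hi,rr in [(.133,.15,.04),(.088,.098,.1)]:
    m=(r<rr)&(P[:,2]>lo)&(P[:,2]<hi); print('tap',lo,m.sum(),rect(P[m]) if m.any() else '',np.median(P[m],0))
r0=cut_out('wrist','tap_grip')
for k in r0: Q,_,_=cloud('wrist',d,k['mask'],i); print(k['conf'],k['point'],np.median(Q,0)); T=Q[Q[:,2]>.135]; print(rect(T),len(T),np.histogram(Q[:,2],bins=np.arange(.09,.15,.004)))
# nozzle profile: sample along lid +x (14deg) 
for ang in range(-20,60,4):
    a=np.radians(ang); s=(P[:,:2]-[.5302,.0350])@[np.cos(a),np.sin(a)]; t=(P[:,:2]-[.5302,.0350])@[-np.sin(a),np.cos(a)]
    m=(abs(s-.04)<.006)&(abs(t)<.0015); print(ang,m.sum(),np.round(np.percentile(P[m,2],[10,50,95]),4) if m.any() else '')
E
```

```text
t 2.85 pos [0.5305 0.0347 0.224 ] rot [-0.000e+00  9.925e-01  1.225e-01 -2.000e-04] F [ 0.01 -0.2  -0.03] w 0.585
tap 0.133 874 ((530.7606201171875, 34.64988708496094), (39.51913070678711, 13.90914249420166), 11.949566841125488) [0.5321607  0.03489902 0.14071636]
tap 0.088 10230 ((531.2334594726562, 34.58669662475586), (123.11386108398438, 123.45185089111328), 63.97258758544922) [0.53705063 0.03538407 0.093464  ]
0.75 [318.6, 221.8] [0.5322057  0.0352932  0.13883063]
((530.76611328125, 34.629329681396484), (39.52370071411133, 13.863969802856445), 11.675948143005371) 868 (array([  3,   6,  20,  35, 568,  10,  13,  16,  18,  15,  15,  29, 794,
        48]), array([0.09 , 0.094, 0.098, 0.102, 0.106, 0.11 , 0.114, 0.118, 0.122,
       0.126, 0.13 , 0.134, 0.138, 0.142, 0.146]))
-20 48 [0.0933 0.0939 0.0953]
-16 48 [0.0934 0.094  0.095 ]
-12 47 [0.0935 0.0942 0.0953]
-8 49 [0.0935 0.0941 0.0959]
-4 49 [0.0931 0.0941 0.0952]
0 46 [0.0929 0.094  0.095 ]
4 50 [0.093  0.0939 0.0954]
8 45 [0.0935 0.0997 0.102 ]
12 51 [0.1013 0.1025 0.1035]
16 45 [0.1015 0.1025 0.1035]
20 46 [0.0938 0.0995 0.102 ]
24 49 [0.0932 0.0941 0.095 ]
28 45 [0.0932 0.094  0.0952]
32 44 [0.0932 0.094  0.0955]
36 48 [0.0933 0.094  0.0954]
40 48 [0.0935 0.094  0.0953]
44 45 [0.0932 0.094  0.0952]
48 45 [0.093  0.0942 0.0951]
52 47 [0.0932 0.0941 0.0952]
56 45 [0.093  0.0939 0.0952]
```

View pics/w1.png

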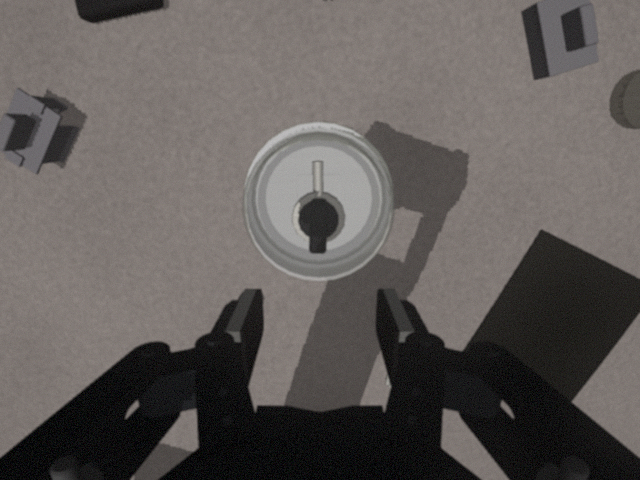

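>>> {"fn": "step_arm", "kwargs": {
  "moves": [
    [0, 0, 0.038, 0, 0, 0, 0.05],
    [0, 0, 0.038, 0, 0, 0, 0.05],
    [0, 0, 0.038, 0, 0, 0, 0.05],
    [0, 0, 0, 0, 0, 0, 0.0],
    [0, 0, 0, 0, 0, 0, 0.0],
    [0, 0, 0, 0, 0, 0, 0.0],
    [0, 0, 0, 0, 0, 0, 0.0],
    [0, 0, 0, 0, 0, 0, 0.0]
  ]
}}

```text
time: 3.75
tool_pos: [0.5316, 0.0329, 0.1123]
tool_rot: [0.0, 0.992, 0.123, 0.002]
contact_force: [-0.6, -0.2, 0.5]
gripper_width: 0.0
```

```bash
python3 - <<'E'
from h import *
s=st(); print(s['ft_torque'],s['joint_pos'])
save('wrist','w2.png')
E
```

```text
t 3.75 pos [0.5316 0.0329 0.1123] rot [4.000e-04 9.924e-01 1.227e-01 1.800e-03] F [-0.62 -0.16  0.47] w 0.0
[ 0.0001738   0.02235118 -0.00699988] [-7.80027310e-02 -1.08744271e-01  1.90713859e+00  3.49013109e-06
  1.33952392e+00  1.24684364e+00]
```

View pics/w2.png

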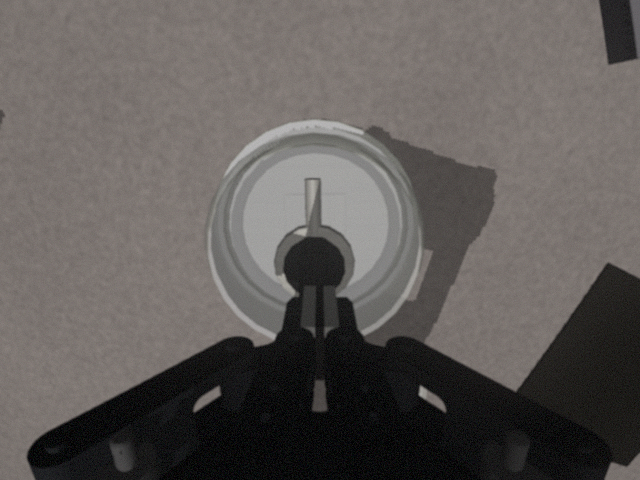

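```bash
python3 - <<'E'
from h import *
p,d=save('side','s2.png')
cv2.imwrite('pics/s2z.png',cv2.resize(p[140:360,240:440,::-1],None,fx=3,fy=2.7,interpolation=cv2.INTER_CUBIC))
p=np.load('pics/w2.png.npz')['p']
cv2.imwrite('pics/w2z.png',cv2.resize(np.clip(p[160:400,240:400,::-1].astype(float)*2.5,0,255).astype(np.uint8),None,fx=3,fy=2.5,interpolation=cv2.INTER_CUBIC))
d=np.load('pics/w2.png.npz')['d']
for r in range(240,400,10): print(r,np.round(d[r,300:340:4],3))
E
```

```text
240 [0.201 0.188 0.185 0.186 0.187 0.187 0.187 0.201 0.201 0.202]
250 [0.197 0.17  0.169 0.17  0.17  0.17  0.171 0.18  0.195 0.196]
260 [0.164 0.164 0.163 0.162 0.164 0.163 0.164 0.165 0.198 0.198]
270 [0.166 0.165 0.165 0.165 0.163 0.163 0.164 0.167 0.201 0.199]
280 [0.167 0.165 0.166 0.166 0.167 0.166 0.166 0.203 0.202 0.203]
290 [0.169 0.148 0.146 0.146 0.146 0.148 0.147 0.147 0.147 0.21 ]
300 [0.147 0.138 0.138 0.139 0.139 0.137 0.138 0.138 0.137 0.138]
310 [0.139 0.13  0.131 0.13  0.129 0.13  0.13  0.13  0.131 0.132]
320 [0.132 0.123 0.123 0.124 0.123 0.123 0.122 0.123 0.122 0.123]
330 [0.112 0.115 0.114 0.12  0.119 0.12  0.119 0.12  0.114 0.115]
340 [0.109 0.11  0.11  0.109 0.12  0.119 0.12  0.109 0.11  0.109]
350 [0.105 0.104 0.104 0.109 0.123 0.121 0.122 0.105 0.105 0.104]
360 [0.1   0.101 0.1   0.112 0.124 0.124 0.123 0.107 0.1   0.101]
370 [0.088 0.091 0.099 0.113 0.124 0.124 0.124 0.113 0.096 0.088]
380 [0.085 0.091 0.112 0.115 0.351 0.352 0.35  0.114 0.098 0.088]
390 [0.083 0.09  0.114 0.115 0.355 0.354 0.355 0.114 0.112 0.089]
```

View pics/s2z.png

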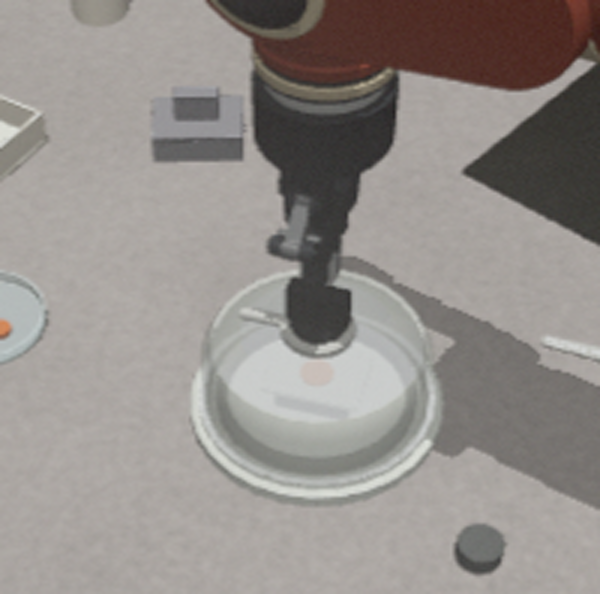

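View pics/w2z.png

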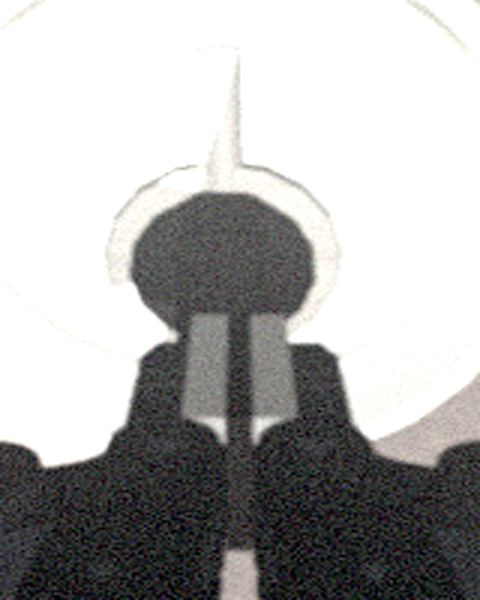

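```bash
python3 - <<'E'
from h import *
d=np.load('pics/w2.png.npz')['d']; s=st()
P,u,v=cloud('wrist',d); A=np.full(d.shape+(3,),np.nan); 
T=R.from_quat(np.roll(s['tool_rot'],-1)).as_matrix()
A[v,u]=(P-s['tool_pos'])@T
W=np.full(d.shape+(3,),np.nan);W[v,u]=P
for r in list(range(230,400,8)): print(r,[np.round(A[r,c]*1000).astype(int).tolist() if np.isfinite(A[r,c,0]) else None for c in (292,306,319,332,346)],np.round(W[r,319],3))
E
```

```text
t 3.85 pos [0.531  0.033  0.1114] rot [2.000e-04 9.924e-01 1.227e-01 1.000e-03] F [-0.01 -0.34  0.39] w -0.002
230 [[18, -16, 20], [21, -7, 10], [21, 0, 10], [20, 8, 11], [19, 16, 18]] [0.551 0.038 0.101]
238 [[16, -15, 11], [19, -7, 0], [19, 0, 0], [16, 8, 11], [14, 16, 18]] [0.55  0.037 0.111]
246 [[12, -15, 8], [19, -6, -14], [19, 0, -13], [13, 8, 6], [11, 16, 10]] [0.549 0.037 0.125]
254 [[9, -15, 4], [19, -6, -26], [19, 0, -25], [8, 7, 4], [6, 16, 10]] [0.549 0.037 0.137]
262 [[4, -15, 3], [16, -6, -29], [16, 0, -28], [4, 8, 4], [1, 16, 10]] [0.547 0.037 0.14 ]
270 [[-1, -15, 5], [12, -6, -28], [12, 0, -28], [-2, 8, 5], [-4, 16, 11]] [0.543 0.036 0.14 ]
278 [[-6, -15, 4], [8, -6, -29], [8, 0, -28], [-6, 8, 5], [-9, 16, 10]] [0.538 0.035 0.139]
286 [[-12, -15, 5], [11, -5, -43], [11, 0, -43], [11, 6, -45], [-14, 16, 11]] [0.541 0.035 0.155]
294 [[-19, -16, 10], [11, -5, -52], [11, 0, -52], [11, 5, -52], [-23, 17, 18]] [0.542 0.035 0.163]
302 [[7, -11, -50], [11, -5, -58], [11, 0, -59], [11, 5, -58], [7, 11, -51]] [0.542 0.035 0.17 ]
310 [[7, -10, -58], [11, -5, -65], [11, 0, -64]
[... 440 characters left out ...]
[[12, -8, -92], [11, -4, -91], [2, 0, -77], [12, 4, -91], [12, 8, -92]] [0.533 0.033 0.188]
358 [[12, -8, -95], [12, -4, -96], [-1, 0, -77], [12, 4, -96], [12, 8, -95]] [0.53  0.032 0.188]
366 [[16, -7, -105], [12, -3, -100], [-4, 0, -77], [12, 4, -99], [17, 7, -106]] [0.527 0.032 0.189]
374 [[17, -6, -109], [11, -3, -101], [-8, 0, -77], [9, 4, -99], [17, 7, -109]] [0.523 0.031 0.188]
382 [[17, -6, -112], [10, -3, -103], [-166, 0, 111], [8, 4, -101], [17, 7, -112]] [ 0.37  -0.008 -0.   ]
390 [[17, -6, -114], [7, -3, -103], [-176, 0, 112], [-5, 4, -89], [17, 7, -114]] [ 0.36  -0.01  -0.001]
398 [[17, -6, -118], [3, -3, -102], [-187, 0, 112], [-8, 4, -89], [17, 6, -117]] [ 0.35  -0.013 -0.001]
```

```bash
python3 - <<'E'
from h import *
s=st()
d=np.load('pics/s2.png.npz')['d']
P,u,v=cloud('side',d); W=np.full(d.shape+(3,),np.nan);W[v,u]=P
for r in range(180,300,5): print(r,[np.round(W[r,c],3).tolist() for c in (336,344,350)])
for n in ('wrist0','w1'):
    d=np.load(f'pics/{n}.png.npz')['d']
    print(n); 
    for r in range(280,345,6): print(r, np.round(d[r,225:270:4],3), np.round(d[r,370:415:4],3))
E
```

```text
t 3.85 pos [0.531  0.033  0.1114] rot [2.000e-04 9.924e-01 1.227e-01 1.000e-03] F [-0.01 -0.34  0.39] w -0.002
180 [[0.532, 0.065, 0.324], [0.52, 0.063, 0.328], [0.512, 0.059, 0.329]]
185 [[0.528, 0.072, 0.322], [0.516, 0.068, 0.324], [0.51, 0.063, 0.323]]
190 [[0.528, 0.071, 0.311], [0.516, 0.068, 0.314], [0.509, 0.063, 0.314]]
195 [[0.528, 0.072, 0.301], [0.517, 0.068, 0.303], [0.508, 0.064, 0.305]]
200 [[0.529, 0.071, 0.289], [0.516, 0.069, 0.294], [0.508, 0.064, 0.294]]
205 [[0.529, 0.071, 0.279], [0.516, 0.069, 0.284], [0.508, 0.063, 0.283]]
210 [[0.528, 0.073, 0.269], [0.516, 0.068, 0.272], [0.516, 0.05, 0.256]]
215 [[0.526, 0.076, 0.262], [0.515, 0.07, 0.262], [0.516, 0.049, 0.243]]
220 [[0.525, 0.078, 0.253], [0.514, 0.071, 0.253], [0.517, 0.046, 0.228]]
225 [[0.521, 0.084, 0.249], [0.532, 0.04, 0.201], [0.517, 0.047, 0.217]]
230 [[0.518, 0.089, 0.244], [0.508, 0.081, 0.242], [0.518, 0.045, 0.201]]
235 [[0.515, 0.094, 0.238], [0.504, 0.087, 0.238], [0.521, 0.038, 0.18]]
240 [[0.579, -0.008, 0.084], [0.528, 0.046, 0.17], [0.521, 0.038, 0.166]]
245 [[0.547, 0.042, 0.141], [0.53
[... 3422 characters left out ...]
0.15  0.455 0.455] [0.455 0.456 0.148 0.138 0.131 0.126 0.126 0.126 0.125 0.126 0.133 0.134]
322 [0.13  0.122 0.121 0.122 0.121 0.121 0.125 0.132 0.141 0.151 0.458 0.458] [0.458 0.458 0.147 0.139 0.131 0.123 0.123 0.122 0.121 0.122 0.12  0.129]
328 [0.126 0.119 0.118 0.117 0.118 0.117 0.125 0.134 0.141 0.    0.46  0.46 ] [0.459 0.46  0.148 0.139 0.131 0.123 0.118 0.118 0.118 0.117 0.117 0.126]
334 [0.112 0.113 0.117 0.116 0.117 0.119 0.125 0.132 0.14  0.152 0.463 0.464] [0.463 0.464 0.149 0.139 0.131 0.123 0.116 0.116 0.117 0.116 0.112 0.112]
340 [0.109 0.108 0.11  0.118 0.116 0.118 0.125 0.132 0.141 0.467 0.465 0.467] [0.467 0.466 0.148 0.138 0.131 0.125 0.117 0.118 0.117 0.109 0.109 0.11 ]
```

>>> {"fn": "step_arm", "kwargs": {
  "moves": [
    [0, 0, 0, 0, 0, 0, 0.05],
    [0, 0, 0, 0, 0, 0, 0.05],
    [0, 0, 0, 0, 0, 0, 0.05],
    [0, 0, 0, 0, 0, 0, 0.05]
  ]
}}

```text
time: 4.25
tool_pos: [0.5302, 0.033, 0.11]
tool_rot: [-0.0, 0.992, 0.123, -0.0]
contact_force: [0.1, -0.7, 0.2]
gripper_width: 0.585
```

```bash
cat >> h.py <<'E'
def toolmap(fn):
    s=state(); p,d=save('wrist',fn); i=camera_info('wrist'); P,u,v=cloud('wrist',d,None,i)
    T=R.from_quat(np.roll(s['tool_rot'],-1)).as_matrix()
    A=np.full(d.shape+(3,),np.nan);A[v,u]=(P-s['tool_pos'])@T
    W=np.full(d.shape+(3,),np.nan);W[v,u]=P
    return p,d,A,W,s
E
python3 - <<'E'
from h import *
p,d,A,W,s=toolmap('w3.png'); st()
# finger points: z<-15mm in tool, x<13
m=(A[...,2]<-.033)&(A[...,2]>-.085)&(abs(A[...,0])<.02)&(abs(A[...,1])<.05)
q=A[m]; print(len(q), [ (sgn, np.round(np.percentile(q[q[:,1]*sgn>0]*1000,[1,50,99],axis=0),1).tolist()) for sgn in (-1,1)])
m=(W[...,2]>.136)&(W[...,2]<.145)&(np.hypot(W[...,0]-.53,W[...,1]-.035)<.03); print(m.sum(),rect(W[m]),rect(A[m]))
E
```

```text
t 4.3 pos [0.5302 0.033  0.11  ] rot [-0.000e+00  9.925e-01  1.226e-01 -1.000e-04] F [0.84 0.69 0.43] w 0.586
5260 [(-1, [[-10.4, -40.5, -84.5], [7.2, -26.0, -68.0], [12.1, -24.5, -43.9]]), (1, [[-10.3, 25.0, -84.6], [7.1, 26.6, -68.6], [12.1, 38.9, -43.8]])]
2218 ((530.961669921875, 35.461551666259766), (39.53742218017578, 13.998513221740723), 12.173467636108398) ((1.347616195678711, -2.176974296569824), (39.537933349609375, 13.998533248901367), 1.9115983247756958)
```

View pics/w3.png

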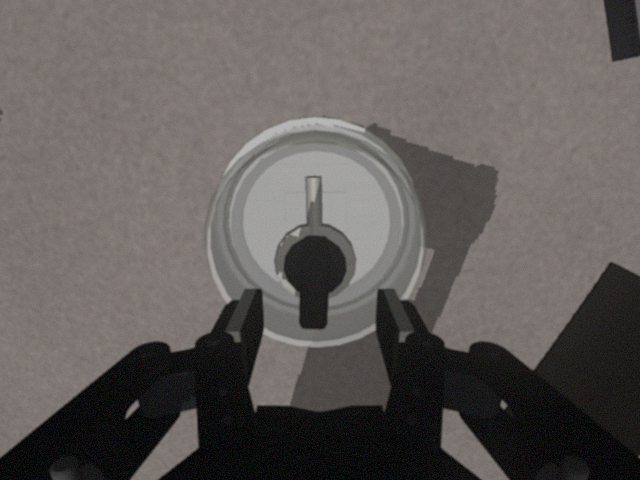

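>>> {"fn": "step_arm", "kwargs": {
  "moves": [
    [0.001, -0.002, 0, 0, 0, 0.03, 0.05],
    [0, 0, 0.02, 0, 0, 0, 0.05],
    [0, 0, 0.018, 0, 0, 0, 0.05],
    [0, 0, 0, 0, 0, 0, 0.05]
  ]
}}

```text
time: 4.7
tool_pos: [0.5283, 0.0354, 0.0691]
tool_rot: [-0.001, 0.994, 0.108, -0.003]
contact_force: [-0.1, 0.2, -0.1]
gripper_width: 0.584
```

>>> {"fn": "step_arm", "kwargs": {
  "moves": [
    [0, 0, 0, 0, 0, 0, 0.0],
    [0, 0, 0, 0, 0, 0, 0.0],
    [0, 0, 0, 0, 0, 0, 0.0],
    [0, 0, 0, 0, 0, 0, 0.0]
  ]
}}

```text
time: 5.1
tool_pos: [0.5317, 0.0353, 0.0736]
tool_rot: [0.0, 0.994, 0.108, 0.001]
contact_force: [-1.5, 0.7, 3.4]
gripper_width: 0.15
```

```bash
python3 - <<'E'
from h import *
p,d,A,W,s=toolmap('w4.png'); st()
m=(A[...,2]<-.033)&(A[...,2]>-.085)&(abs(A[...,0])<.02)&(abs(A[...,1])<.05)
q=A[m]; print(len(q), [ (sgn, np.round(np.percentile(q[q[:,1]*sgn>0]*1000,[1,50,99],axis=0),1).tolist()) for sgn in (-1,1)])
m=(W[...,2]>.136)&(W[...,2]<.145)&(np.hypot(W[...,0]-.53,W[...,1]-.035)<.03); print(m.sum(),rect(W[m]),rect(A[m]))
E
```

```text
t 5.15 pos [0.5318 0.0353 0.0736] rot [0.     0.9942 0.1077 0.0012] F [-1.15  1.92  4.19] w 0.152
8717 [(-1, [[-17.9, -27.1, -84.8], [8.5, -6.7, -67.0], [19.0, -0.2, -33.7]]), (1, [[-17.9, 0.2, -84.7], [8.4, 7.1, -67.0], [19.0, 27.4, -33.5]])]
4071 ((532.0040283203125, 36.66870880126953), (37.16776657104492, 37.249961853027344), 64.52172088623047) ((0.7090489864349365, -1.2986526489257812), (37.24679183959961, 37.16974639892578), 37.8287239074707)
```

View pics/w4.png

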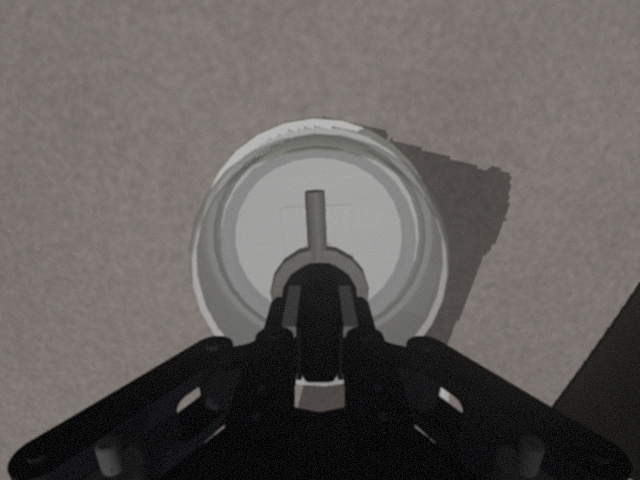

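>>> {"fn": "step_arm", "kwargs": {
  "moves": [
    [0, 0, -0.001, 0, 0, 0.14, 0.0],
    [0, 0, 0, 0, 0, 0.14, 0.0],
    [0, 0, 0, 0, 0, 0.14, 0.0],
    [0, 0, 0, 0, 0, 0.14, 0.0],
    [0, 0, 0, 0, 0, 0.14, 0.0],
    [0, 0, 0, 0, 0, 0.14, 0.0],
    [0, 0, 0, 0, 0, 0.14, 0.0],
    [0, 0, 0, 0, 0, 0.14, 0.0]
  ]
}}

```text
time: 5.95
tool_pos: [0.5309, 0.0341, 0.0737]
tool_rot: [0.001, 0.898, -0.439, 0.001]
contact_force: [-1.3, -2.9, 1.7]
gripper_width: 0.153
```

>>> {"fn": "step_arm", "kwargs": {
  "moves": [
    [0, 0, 0, 0, 0, 0.13, 0.0],
    [0, 0, 0, 0, 0, 0.12, 0.0],
    [0, 0, 0, 0, 0, 0, 0.0],
    [0, 0, 0, 0, 0, 0, 0.0]
  ]
}}

```text
time: 6.35
tool_pos: [0.5307, 0.0343, 0.0736]
tool_rot: [0.001, 0.839, -0.545, 0.0]
contact_force: [-2.2, -3.5, 4.6]
gripper_width: 0.152
```

```bash
python3 - <<'E'
from h import *
p,d,A,W,s=toolmap('w5.png'); st(); print(s['ft_torque'])
e=s['tool_rot']; print('x-axis angle',np.degrees(2*np.arctan2(e[2],e[1])))
E
```

```text
t 6.4 pos [0.5307 0.0343 0.0736] rot [ 8.000e-04  8.386e-01 -5.447e-01  4.000e-04] F [-3.39 -4.76  4.56] w 0.153
[-0.67101757  0.51902882 -0.06604355]
x-axis angle -65.99667370075625
```

View pics/w5.png

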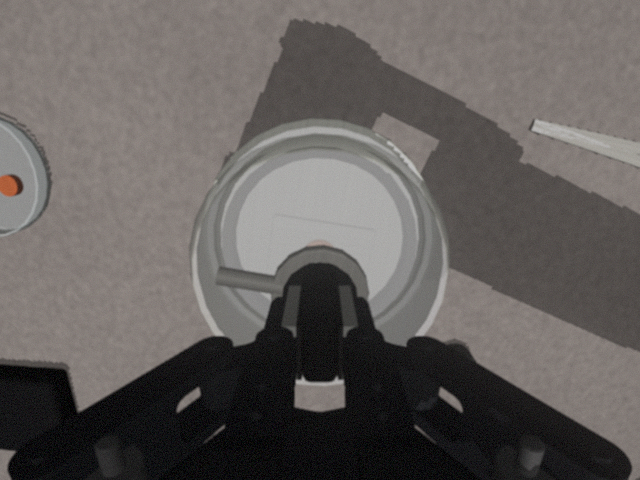

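>>> {"fn": "step_arm", "kwargs": {
  "moves": [
    [0, 0, -0.008, 0, 0, 0, 0.0],
    [0, 0, -0.014, 0, 0, 0, 0.0],
    [0, 0, -0.02, 0, 0, 0, 0.0],
    [0, 0, -0.02, 0, 0, 0, 0.0],
    [0, 0, -0.01, 0, 0, 0, 0.0],
    [0, 0, 0, 0, 0, 0, 0.0]
  ]
}}

```text
time: 7.0
tool_pos: [0.5318, 0.0355, 0.1471]
tool_rot: [-0.001, 0.838, -0.545, 0.001]
contact_force: [-0.3, -0.2, -5.1]
gripper_width: 0.154
```

```bash
python3 - <<'E'
from h import *
st(); p,d=save('side','s6.png')
cv2.imwrite('pics/s6z.png',cv2.resize(p[120:380,220:460,::-1],None,fx=2.5,fy=2.2,interpolation=cv2.INTER_CUBIC))
E
```

```text
t 7.0 pos [0.5318 0.0355 0.1471] rot [-0.0011  0.8382 -0.5454  0.0014] F [-0.27 -0.21 -5.08] w 0.154
```

View pics/s6z.png

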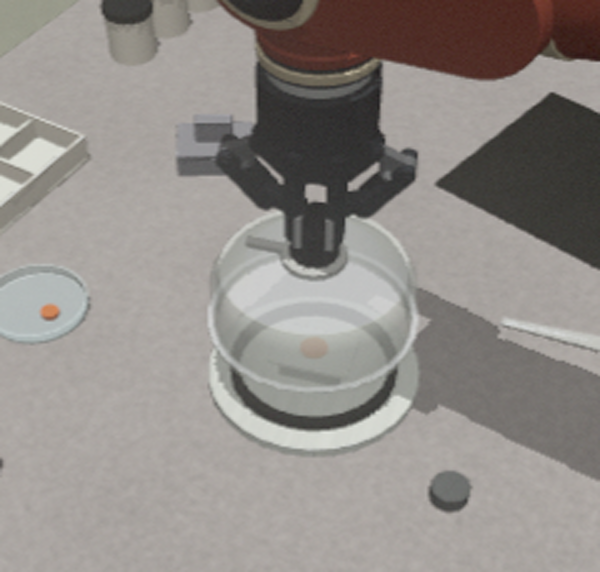

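>>> {"fn": "step_arm", "kwargs": {
  "moves": [
    [0.0143, 0.0111, 0, 0, 0, 0, 0.0],
    [0.0258, 0.02, 0, 0, 0, 0, 0.0],
    [0.0344, 0.0267, 0, 0, 0, 0, 0.0],
    [0.0373, 0.029, 0, 0, 0, 0, 0.0],
    [0.0373, 0.029, 0, 0, 0, 0, 0.0],
    [0.0373, 0.029, 0, 0, 0, 0, 0.0],
    [0.0344, 0.0267, 0, 0, 0, 0, 0.0],
    [0.0287, 0.0223, 0, 0, 0, 0, 0.0]
  ]
}}

```text
time: 7.85
tool_pos: [0.4527, -0.2728, 0.1432]
tool_rot: [-0.0, 0.838, -0.546, -0.001]
contact_force: [0.9, -0.5, -5.2]
gripper_width: 0.152
```

>>> {"fn": "step_arm", "kwargs": {
  "moves": [
    [0.0229, 0.0178, 0, 0, 0, 0, 0.0],
    [0.0143, 0.0111, 0, 0, 0, 0, 0.0],
    [0, 0, 0, 0, 0, 0, 0.0],
    [0, 0, 0, 0, 0, 0, 0.0]
  ]
}}

```text
time: 8.25
tool_pos: [0.4428, -0.3162, 0.144]
tool_rot: [-0.001, 0.838, -0.546, -0.001]
contact_force: [-0.0, 0.3, -5.0]
gripper_width: 0.149
```

```bash
python3 - <<'E'
from h import *
st(); p,d=save('top','t7.png')
cv2.imwrite('pics/t7z.png',cv2.resize(p[200:420,220:580,::-1],None,fx=2.2,fy=2.2,interpolation=cv2.INTER_CUBIC))
p,d,A,W,s=toolmap('w7.png')
for q in ('mat','lid'):
  for k in cut_out('wrist',q)[:1]: print(q,k['conf'],k['point'],rect(W[k['mask']&np.isfinite(W[...,0])]))
E
```

```text
t 8.25 pos [ 0.4428 -0.3162  0.144 ] rot [-7.000e-04  8.380e-01 -5.457e-01 -1.100e-03] F [-0.04  0.3  -4.96] w 0.149
mat 0.82 [305.6, 120.1] ((445.59954833984375, -317.6329040527344), (202.07203674316406, 202.5651397705078), 80.1487045288086)
lid 0.73 [320.3, 242.7] ((452.33984375, -310.9633483886719), (261.4417724609375, 156.61813354492188), 33.83454895019531)
```

View pics/t7z.png

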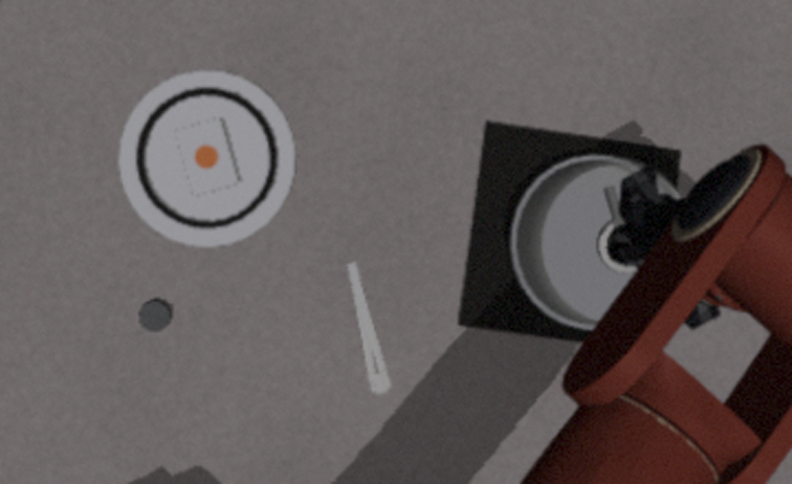

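View pics/w7.png

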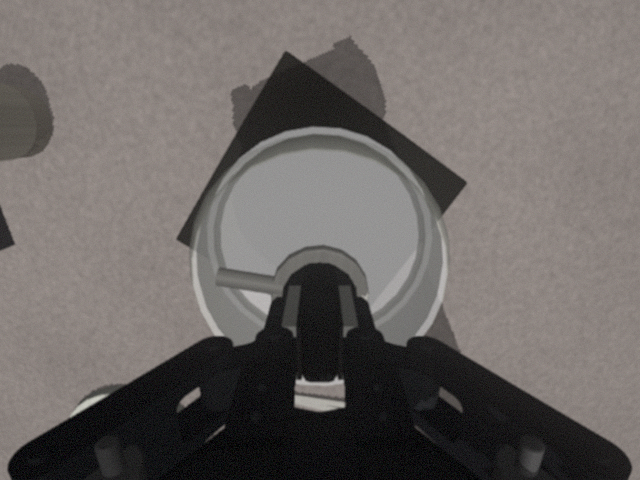

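>>> {"fn": "step_arm", "kwargs": {
  "moves": [
    [0.001, 0, 0.012, 0, 0, 0, 0.0],
    [0, 0, 0.02, 0, 0, 0, 0.0],
    [0, 0, 0.02, 0, 0, 0, 0.0],
    [0, 0, 0.012, 0, 0, 0, 0.0],
    [0, 0, 0.006, 0, 0, 0, 0.0],
    [0, 0, 0.004, 0, 0, 0, 0.0],
    [0, 0, 0.003, 0, 0, 0, 0.0],
    [0, 0, 0, 0, 0, 0, 0.0]
  ]
}}

```text
time: 9.25
tool_pos: [0.4438, -0.3182, 0.0685]
tool_rot: [0.0, 0.838, -0.546, 0.0]
contact_force: [-0.1, 0.2, -5.0]
gripper_width: 0.151
```

>>> {"fn": "step_arm", "kwargs": {
  "moves": [
    [0, 0, 0.002, 0, 0, 0, 0.0],
    [0, 0, 0.002, 0, 0, 0, 0.0],
    [0, 0, 0, 0, 0, 0, 0.0]
  ]
}}

```text
time: 9.55
tool_pos: [0.4434, -0.318, 0.064]
tool_rot: [-0.0, 0.838, -0.546, -0.0]
contact_force: [-0.7, 0.6, -6.0]
gripper_width: 0.153
```

>>> {"fn": "step_arm", "kwargs": {
  "moves": [
    [0, 0, 0.0015, 0, 0, 0, 0.0],
    [0, 0, 0, 0, 0, 0, 0.0]
  ]
}}

```text
time: 9.75
tool_pos: [0.4438, -0.3183, 0.0636]
tool_rot: [0.0, 0.838, -0.546, 0.0]
contact_force: [-2.5, 2.0, 0.2]
gripper_width: 0.154
```

>>> {"fn": "step_arm", "kwargs": {
  "moves": [
    [0, 0, 0, 0, 0, 0, 0.05],
    [0, 0, 0, 0, 0, 0, 0.05],
    [0, 0, 0, 0, 0, 0, 0.05],
    [0, 0, 0, 0, 0, 0, 0.05]
  ]
}}

```text
time: 10.15
tool_pos: [0.4438, -0.3183, 0.063]
tool_rot: [0.0, 0.838, -0.546, 0.0]
contact_force: [0.2, -0.5, 0.1]
gripper_width: 0.582
```

```bash
python3 - <<'E'
from h import *
st(); toolmap('w8.png')
E
```

```text
t 10.15 pos [ 0.4438 -0.3183  0.063 ] rot [ 1.000e-04  8.380e-01 -5.456e-01  5.000e-04] F [ 0.19 -0.52  0.06] w 0.582
```

View pics/w8.png

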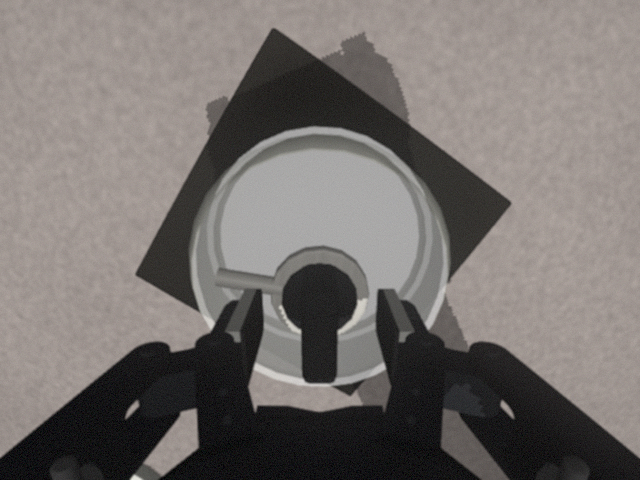

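>>> {"fn": "step_arm", "kwargs": {
  "moves": [
    [0, 0, -0.03, 0, 0, 0, 0.05],
    [0, 0, -0.045, 0, 0, 0, 0.05],
    [0, 0, -0.045, 0, 0, 0, 0.05],
    [-0.0385, -0.0236, 0, 0, 0, 0, 0.05],
    [-0.0385, -0.0236, 0, 0, 0, 0, 0.05],
    [-0.0385, -0.0236, 0, 0, 0, 0, 0.05],
    [-0.0385, -0.0236, 0, 0, 0, 0, 0.05],
    [-0.0385, -0.0236, 0, 0, 0, 0, 0.05]
  ]
}}

```text
time: 11.0
tool_pos: [0.4735, -0.0926, 0.1828]
tool_rot: [-0.0, 0.838, -0.546, 0.0]
contact_force: [0.4, -0.1, 0.3]
gripper_width: 0.586
```

```bash
python3 - <<'E'
from h import *
st(); p,d=save('top','t9.png')
cv2.imwrite('pics/t9z.png',cv2.resize(p[200:420,220:580,::-1],None,fx=2.2,fy=2.2,interpolation=cv2.INTER_CUBIC))
P,u,v=cloud('top',d)
r=np.hypot(P[:,0]-.444,P[:,1]+.318)
for lo,hi,rr in [(.12,.14,.05),(.078,.09,.09)]:
    m=(r<rr)&(P[:,2]>lo)&(P[:,2]<hi); print(m.sum(),rect(P[m]) if m.sum()>5 else '',np.median(P[m],0))
E
```

```text
t 11.0 pos [ 0.4735 -0.0926  0.1828] rot [-2.000e-04  8.379e-01 -5.458e-01  4.000e-04] F [ 0.42 -0.12  0.26] w 0.586
168 ((443.3063659667969, -316.94244384765625), (14.812161445617676, 39.83444595336914), 22.346691131591797) [ 0.44312399 -0.31570453  0.13055544]
1961 ((441.0489501953125, -326.5608825683594), (110.48284149169922, 130.61009216308594), 80.03058624267578) [ 0.43816823 -0.32033549  0.08332542]
```

View pics/t9z.png

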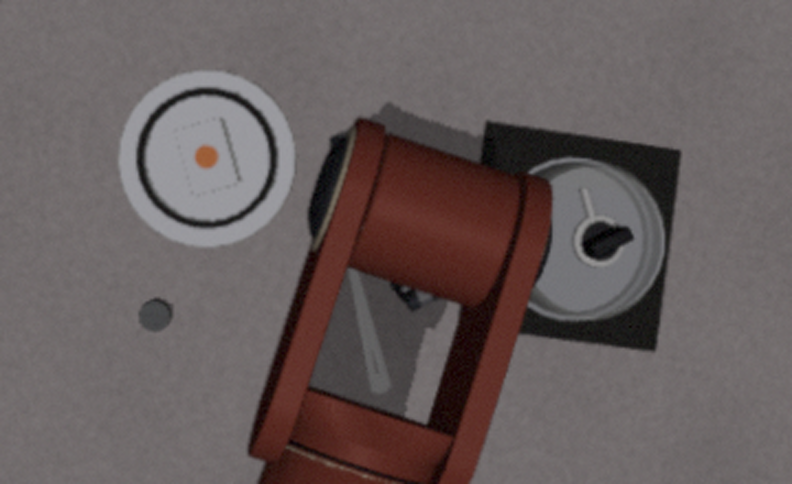

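>>> {"fn": "step_arm", "kwargs": {
  "moves": [
    [-0.0308, -0.0347, 0, 0, 0, 0, 0.05],
    [-0.0308, -0.0347, 0, 0, 0, 0, 0.05],
    [-0.0308, -0.0347, 0, 0, 0, 0, 0.05],
    [0, 0, 0, 0, 0, 0, 0.05]
  ]
}}

```text
time: 11.45
tool_pos: [0.5325, 0.0365, 0.1827]
tool_rot: [-0.001, 0.84, -0.543, -0.0]
contact_force: [-0.6, -0.5, 0.3]
gripper_width: 0.585
```

```bash
python3 - <<'E'
from h import *
p,d,A,W,s=toolmap('w9.png'); st()
r=np.hypot(W[...,0]-.531,W[...,1]-.035)
m=(r<.05)&(W[...,2]>.038)&(W[...,2]<.050); print(m.sum(),rect(W[m]),np.median(W[m],0),np.mean(W[m],0))
ring=(r<.11)&(W[...,2]>.008)&(W[...,2]<.02); print('base',rect(W[ring]))
# disc by colour
c=p.astype(int); cm=(c[...,0]-c[...,2]>40)&(r<.03); print('disc',cm.sum(),np.mean(W[cm],0))
E
```

```text
t 11.5 pos [0.5318 0.0344 0.1825] rot [ 1.000e-04  8.392e-01 -5.438e-01 -1.000e-04] F [ 0.22  0.08 -0.38] w 0.587
3172 ((529.3759765625, 33.1181755065918), (63.92612075805664, 44.58644104003906), 14.909019470214844) [0.52995847 0.03201002 0.04402482] [0.52979097 0.03226702 0.04425511]
base ((529.6488037109375, 33.26127624511719), (168.42529296875, 168.3688201904297), 34.69283676147461)
disc 431 [0.52961908 0.03292422 0.04684123]
```

View pics/w9.png

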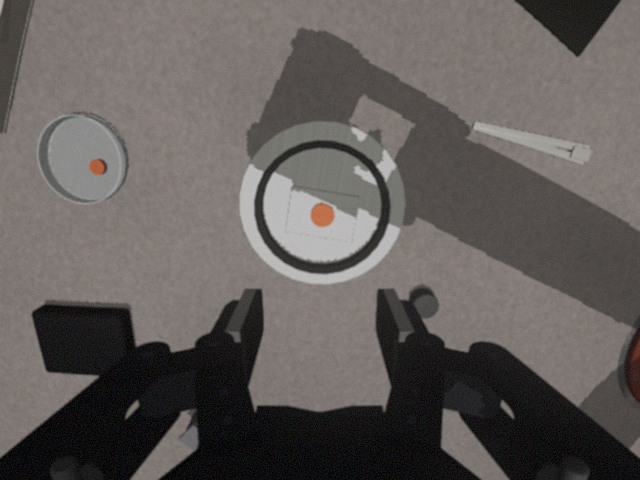

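>>> {"fn": "step_arm", "kwargs": {
  "moves": [
    [-0.0365, -0.0163, 0, 0, 0, 0, 0.05],
    [-0.0365, -0.0163, 0, 0, 0, 0, 0.05],
    [-0.0365, -0.0163, 0, 0, 0, 0, 0.05],
    [-0.0365, -0.0163, 0, 0, 0, 0, 0.05],
    [-0.0365, -0.0163, 0, 0, 0, 0, 0.05],
    [-0.0365, -0.0163, 0, 0, 0, 0, 0.05],
    [-0.0365, -0.0163, 0, 0, 0, 0, 0.05],
    [-0.0365, -0.0163, 0, 0, 0, 0, 0.05]
  ]
}}

```text
time: 12.3
tool_pos: [0.5382, 0.3405, 0.1824]
tool_rot: [-0.004, 0.846, -0.533, -0.006]
contact_force: [1.0, -0.8, -0.3]
gripper_width: 0.585
```

>>> {"fn": "step_arm", "kwargs": {
  "moves": [
    [0, 0, 0, 0, 0, -0.135, 0.05],
    [0, 0, 0, 0, 0, -0.135, 0.05],
    [0, 0, 0, 0, 0, -0.135, 0.05],
    [0, 0, 0, 0, 0, -0.135, 0.05],
    [0, 0, 0, 0, 0, -0.135, 0.05],
    [0, 0, 0, 0, 0, -0.135, 0.05],
    [0, 0, 0, 0, 0, 0, 0.05],
    [0, 0, 0, 0, 0, 0, 0.05]
  ]
}}

```text
time: 13.1
tool_pos: [0.5389, 0.3381, 0.1824]
tool_rot: [-0.006, 0.987, -0.16, -0.004]
contact_force: [-0.5, -0.7, -0.5]
gripper_width: 0.584
```

```bash
python3 - <<'E'
from h import *
d=np.load('pics/t9.png.npz')['d']; P,u,v=cloud('top',d); r=np.hypot(P[:,0]-.53,P[:,1]-.034); m=(r<.05)&(P[:,2]>.036)&(P[:,2]<.05); print('rim top cam',m.sum(),rect(P[m]),P[m].mean(0))
p,d,A,W,s=toolmap('w10.png'); st(); print('j',s['joint_pos'])
r=np.hypot(W[...,0]-.5315,W[...,1]-.354)
for lo,hi in [(.058,.075),(.03,.043)]:
    m=(r<.06)&(W[...,2]>lo)&(W[...,2]<hi); print(m.sum(),rect(W[m]),np.median(W[m],0),'tool',rect(A[m]))
E
```

```text
rim top cam 637 ((530.1994018554688, 34.43245315551758), (62.38153839111328, 43.87236785888672), 15.535637855529785) [0.52997956 0.03430533 0.04399982]
t 13.15 pos [0.5388 0.3384 0.1824] rot [-0.0057  0.9871 -0.1597 -0.0038] F [ 0.53 -0.21 -0.13] w 0.583
j [0.43656139 0.08343626 1.59703046 0.01380737 1.46102537 2.32737281]
647 ((532.3180541992188, 354.09332275390625), (13.976308822631836, 35.5985107421875), 69.52628326416016) [0.53348494 0.3535684  0.06603483] tool ((-10.143806457519531, -11.785476684570312), (35.656070709228516, 14.018152236938477), 1.7401130199432373)
3423 ((531.7124633789062, 353.885986328125), (53.25416564941406, 75.83631896972656), 69.81719207763672) [0.53650034 0.35067114 0.03635616] tool ((-10.40542221069336, -11.182977676391602), (75.90914916992188, 53.23515319824219), 1.7650988101959229)
```

View pics/w10.png

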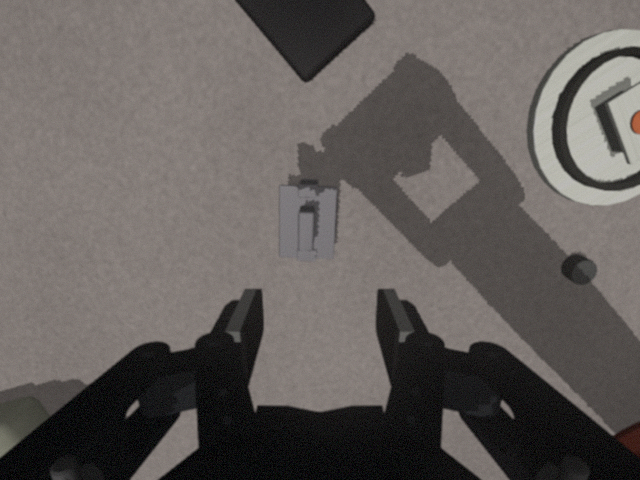

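```bash
cat >> h.py <<'E'
def delta(pos,yaw_deg):
    s=state(); T=R.from_quat(np.roll(s['tool_rot'],-1)); a=np.radians(yaw_deg)
    G=R.from_matrix(np.array([[np.cos(a),np.sin(a),0],[np.sin(a),-np.cos(a),0],[0,0,-1]]))
    sh=T.inv().apply(np.array(pos)-s['tool_pos']); rv=(T.inv()*G).as_rotvec()
    print('shift mm',np.round(sh*1000,2),'rotvec',np.round(rv,4),'(shift first, then turn)'); st()
E
python3 - <<'E'
from h import *
delta([.532,.354,.1824],-20.4)
E
```

```text
shift mm [-11.39 -12.69   0.21] rotvec [-0.01    0.0096  0.0352] (shift first, then turn)
t 13.15 pos [0.5388 0.3384 0.1824] rot [-0.0057  0.9871 -0.1597 -0.0038] F [ 0.53 -0.21 -0.13] w 0.583
```

>>> {"fn": "step_arm", "kwargs": {
  "moves": [
    [-0.0112, -0.0125, 0, -0.01, 0.0096, 0.0352, 0.05],
    [0, 0, 0, 0, 0, 0, 0.05],
    [0, 0, 0, 0, 0, 0, 0.05]
  ]
}}

```text
time: 13.45
tool_pos: [0.5318, 0.3544, 0.1826]
tool_rot: [0.0, 0.985, -0.175, 0.0]
contact_force: [0.2, 0.3, 0.5]
gripper_width: 0.585
```

```bash
python3 - <<'E'
from h import *
p,d,A,W,s=toolmap('w11.png'); delta([.532,.354,.1824],-20.4)
r=np.hypot(W[...,0]-.5315,W[...,1]-.354)
for lo,hi in [(.058,.075),(.03,.043)]:
    m=(r<.06)&(W[...,2]>lo)&(W[...,2]<hi); print(m.sum(),rect(W[m]),np.median(W[m],0),'tool',rect(A[m]))
E
```

```text
shift mm [0.13 0.11 0.19] rotvec [ 0.0001 -0.0001  0.0032] (shift first, then turn)
t 13.5 pos [0.5319 0.3541 0.1826] rot [ 1.000e-04  9.845e-01 -1.755e-01  1.000e-04] F [-0.22  0.47 -0.3 ] w 0.585
648 ((532.1925048828125, 353.4019470214844), (13.300865173339844, 35.97925567626953), 69.5601577758789) [0.53323743 0.35314051 0.0659951 ] tool ((0.6808700561523438, 0.7445554733276367), (35.978431701660156, 13.300768852233887), 0.24484843015670776)
3575 ((532.3539428710938, 353.7124938964844), (53.98676300048828, 75.18846130371094), 69.51144409179688) [0.53644533 0.35150511 0.0362822 ] tool ((0.7210845947265625, 0.3937416076660156), (75.18775177001953, 53.98685836791992), 0.2943352460861206)
```

>>> {"fn": "step_arm", "kwargs": {
  "moves": [
    [0.0007, 0.0005, 0.04, 0, 0, 0, 0.045],
    [0, 0, 0.045, 0, 0, 0, 0.045],
    [0, 0, 0.045, 0, 0, 0, 0.045],
    [0, 0, 0.03, 0, 0, 0, 0.045],
    [0, 0, 0.015, 0, 0, 0, 0.045],
    [0, 0, 0, 0, 0, 0, 0.045]
  ]
}}

```text
time: 14.1
tool_pos: [0.5307, 0.3525, 0.005]
tool_rot: [0.001, 0.984, -0.176, -0.002]
contact_force: [-0.1, 0.2, -0.0]
gripper_width: 0.529
```

```bash
python3 - <<'E'
from h import *
p,d,A,W,s=toolmap('w12.png'); st()
r=np.hypot(W[...,0]-.5315,W[...,1]-.354)
for lo,hi in [(.058,.069),(.03,.042)]:
    m=(r<.06)&(W[...,2]>lo)&(W[...,2]<hi); print(m.sum(),rect(W[m]),np.median(W[m],0),'tool',rect(A[m]))
m=(A[...,2]<-.033)&(A[...,2]>-.085)&(abs(A[...,0])<.02)&(abs(A[...,1])<.05)&(abs(A[...,1])>.015)
q=A[m]; print(len(q), [ (sgn, np.round(np.percentile(q[q[:,1]*sgn>0]*1000,[1,50,99],axis=0),1).tolist()) for sgn in (-1,1)])
E
```

```text
t 14.15 pos [0.5324 0.3535 0.0075] rot [ 2.000e-04  9.844e-01 -1.757e-01 -3.000e-04] F [0.31 0.23 0.77] w 0.53
3750 ((533.5307006835938, 351.41253662109375), (69.58975219726562, 37.612449645996094), 86.98529815673828) [0.53638865 0.353768   0.06789423] tool ((2.8298816680908203, 0.21628570556640625), (69.59715270996094, 37.64921951293945), 72.78003692626953)
11603 ((533.8277587890625, 354.98529052734375), (54.33039474487305, 75.82418823242188), 69.6391830444336) [0.54335678 0.34884782 0.03871749] tool ((1.9623870849609375, -3.3213233947753906), (75.85887145996094, 54.33026123046875), 0.10441284626722336)
7854 [(-1, [[-18.8, -36.5, -84.1], [8.1, -23.7, -54.4], [19.3, -15.3, -33.1]]), (1, [[-18.1, 15.2, -84.2], [8.1, 21.7, -61.1], [18.8, 34.6, -33.1]])]
```

View pics/w12.png

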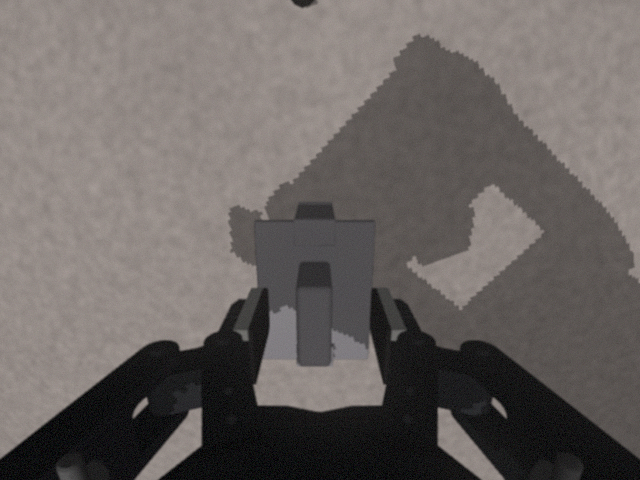

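>>> {"fn": "step_arm", "kwargs": {
  "moves": [
    [0, -0.0005, 0.005, 0, 0, 0, 0.045],
    [0, 0, 0, 0, 0, 0, 0.045],
    [0, 0, 0, 0, 0, 0, 0.0],
    [0, 0, 0, 0, 0, 0, 0.0],
    [0, 0, 0, 0, 0, 0, 0.0],
    [0, 0, 0, 0, 0, 0, 0.0],
    [0, 0, 0, 0, 0, 0, 0.0]
  ]
}}

```text
time: 14.85
tool_pos: [0.5332, 0.3547, 0.0038]
tool_rot: [-0.001, 0.984, -0.175, 0.001]
contact_force: [-0.1, -0.2, 4.8]
gripper_width: 0.152
```

```bash
python3 - <<'E'
from h import *
p,d,A,W,s=toolmap('w13.png'); st()
E
```

```text
t 14.9 pos [0.5332 0.3547 0.0038] rot [-6.000e-04  9.845e-01 -1.755e-01  7.000e-04] F [-0.01 -0.37  6.22] w 0.149
```

View pics/w13.png

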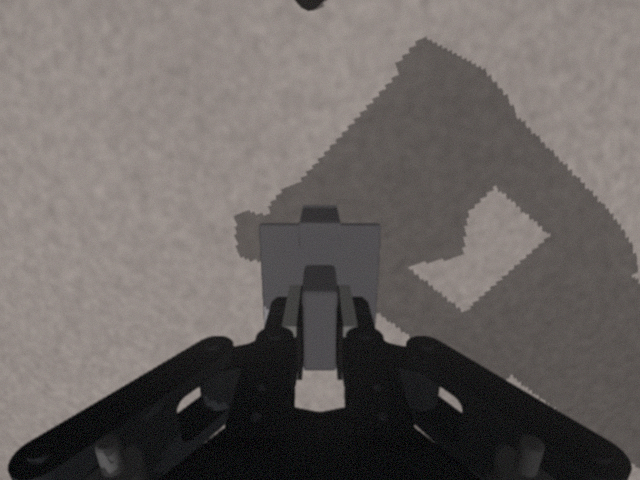

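>>> {"fn": "step_arm", "kwargs": {
  "moves": [
    [0, 0, -0.015, 0, 0, 0, 0.0],
    [0, 0, -0.035, 0, 0, 0, 0.0],
    [0, 0, -0.04, 0, 0, 0, 0.0],
    [0, 0, -0.03, 0, 0, 0, 0.0],
    [0.008, 0.0222, 0, 0, 0, 0, 0.0],
    [0.012, 0.034, 0, 0, 0, 0, 0.0],
    [0.0135, 0.0378, 0, 0, 0, 0, 0.0],
    [0.0135, 0.0378, 0, 0, 0, 0, 0.0]
  ]
}}

```text
time: 15.7
tool_pos: [0.5302, 0.213, 0.1225]
tool_rot: [0.0, 0.985, -0.175, -0.0]
contact_force: [0.1, 0.7, -0.6]
gripper_width: 0.151
```

>>> {"fn": "step_arm", "kwargs": {
  "moves": [
    [0.0135, 0.0378, 0, 0, 0, 0, 0.0],
    [0.0135, 0.0378, 0, 0, 0, 0, 0.0],
    [0.0135, 0.0378, 0, 0, 0, 0, 0.0],
    [0.012, 0.034, 0, 0, 0, 0, 0.0],
    [0.008, 0.0222, 0, 0, 0, -0.1, 0.0],
    [0, 0, 0, 0, 0, -0.14, 0.0],
    [0, 0, 0, 0, 0, -0.14, 0.0],
    [0, 0, 0, 0, 0, -0.14, 0.0]
  ]
}}

```text
time: 16.5
tool_pos: [0.5286, 0.0339, 0.1224]
tool_rot: [-0.0, 0.996, 0.086, -0.0]
contact_force: [-0.5, 0.6, -1.0]
gripper_width: 0.151
```

>>> {"fn": "step_arm", "kwargs": {
  "moves": [
    [0, 0, 0, 0, 0, -0.101, 0.0],
    [0, 0, 0, 0, 0, 0, 0.0],
    [0, 0, 0, 0, 0, 0, 0.0]
  ]
}}

```text
time: 16.8
tool_pos: [0.5288, 0.0343, 0.1225]
tool_rot: [-0.0, 0.991, 0.133, -0.0]
contact_force: [-0.5, -0.7, -2.1]
gripper_width: 0.152
```

```bash
python3 - <<'E'
from h import *
p,d,A,W,s=toolmap('w14.png'); delta([.53,.034,.124],15.2); print(s['joint_pos'])
E
```

```text
shift mm [ 0.92  0.61 -1.46] rotvec [-0.0002  0.0002  0.0012] (shift first, then turn)
t 16.85 pos [0.5289 0.0343 0.1225] rot [-1.000e-04  9.911e-01  1.328e-01 -1.000e-04] F [ 0.79  0.33 -1.35] w 0.147
[-7.56961944e-02 -1.22116684e-01  1.90169366e+00  1.12110800e-04
  1.36247884e+00  1.22889286e+00]
```

View pics/w14.png

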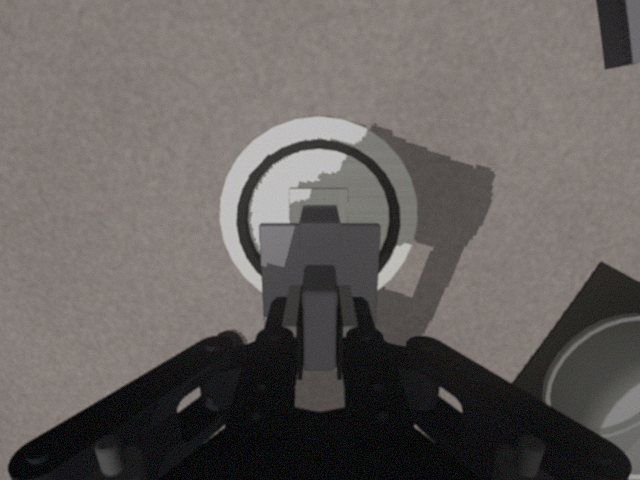

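```bash
python3 - <<'E'
from h import *
p,d,A,W,s=toolmap('w15.png'); st(); Z=s['tool_pos'][2]
c=np.cos(np.radians(15.2)); sn=np.sin(np.radians(15.2))
m=(abs(W[...,2]-(Z+.0325))<.006)&(abs(A[...,0])<.06)&(abs(A[...,1])<.04)&(A[...,0]>.014)
q=A[m]*1000; print('plate',len(q),np.round(np.percentile(q,[.5,2,50,98,99.5],axis=0),1).tolist(), rect(A[m]))
m=(abs(W[...,2]-(Z+.0625))<.005)&(abs(A[...,1])<.0085)&(A[...,0]>-.03)&(A[...,0]<.03)
q=A[m]*1000; print('block',len(q),np.round(np.percentile(q,[.5,2,50,98,99.5],axis=0),1).tolist(),rect(A[m]))
# base circle fit: points with z .008-.02
r=np.hypot(W[...,0]-.53,W[...,1]-.034)
m=(r<.1)&(r>.07)&(W[...,2]>.009)&(W[...,2]<.02)
q=W[m]; h=cv2.convexHull(q[:,:2].astype(np.float32)).reshape(-1,2)
# outer boundary by angle bins
th=np.arctan2(q[:,1]-.034,q[:,0]-.53); rr=np.hypot(q[:,0]-.53,q[:,1]-.034); pts=[]
for b in np.arange(-np.pi,np.pi,.1):
    k=(th>=b)&(th<b+.1)
    if k.sum()>8:
        j=np.argsort(rr[k])[-4]; 
        if rr[k][j]>.078: pts.append(q[k][j][:2])
pts=np.array(pts); x,_,_,_=np.linalg.lstsq(np.c_[2*pts,np.ones(len(pts))],(pts**2).sum(1),rcond=None); print('base c',x[:2],np.sqrt(x[2]+x[0]**2+x[1]**2),len(pts))
T=R.from_quat(np.roll(s['tool_rot'],-1)); print('base centre in tool',T.inv().apply(np.r_[x[:2],s['tool_pos'][2]]-s['tool_pos'])*1000)
m=(r<.05)&(abs(W[...,2]-.044)<.005); q=A[m]*1000; print('rim visible',len(q),np.round(np.percentile(q,[.5,2,98,99.5],axis=0),1).tolist(),rect(A[m]))
E
```

```text
t 16.9 pos [0.529  0.0344 0.1225] rot [-1.000e-04  9.911e-01  1.331e-01 -1.000e-04] F [-0.05  0.14 -1.32] w 0.15
plate 5725 [[14.2, -26.1, -37.5], [14.6, -25.2, -36.4], [26.0, 0.2, -32.5], [36.7, 26.2, -30.2], [36.9, 27.1, -27.8]] ((25.571598052978516, 0.4910240173339844), (54.44535446166992, 23.117374420166016), 89.976318359375)
block 3011 [[-18.1, -8.1, -67.0], [-17.1, -6.7, -64.8], [2.6, 0.2, -62.2], [17.1, 7.0, -58.7], [17.3, 8.0, -57.8]] ((-0.48880767822265625, 0.33524417877197266), (16.86143684387207, 36.57146453857422), 88.2617416381836)
base c [0.53074261 0.03566942] 0.08398584110905395 50
base centre in tool [ 2.07927281e+00 -8.00813645e-01 -2.09732667e-04]
rim visible 1367 [[8.0, -22.2, 76.5], [8.9, -21.6, 77.1], [33.7, 21.1, 80.9], [33.8, 21.4, 81.9]] ((20.774547576904297, -0.3530120849609375), (26.08844757080078, 43.98285675048828), 0.03473973274230957)
```

>>> {"fn": "step_arm", "kwargs": {
  "moves": [
    [0.0022, -0.0006, 0.01, 0, 0, 0, 0.0],
    [0, 0, 0.02, 0, 0, 0, 0.0],
    [0, 0, 0.02, 0, 0, 0, 0.0],
    [0, 0, 0.012, 0, 0, 0, 0.0],
    [0, 0, 0.005, 0, 0, 0, 0.0],
    [0, 0, 0, 0, 0, 0, 0.0],
    [0, 0, 0, 0, 0, 0, 0.0]
  ]
}}

```text
time: 17.6
tool_pos: [0.5318, 0.0354, 0.0563]
tool_rot: [0.0, 0.991, 0.134, 0.001]
contact_force: [-0.4, -0.9, -1.9]
gripper_width: 0.152
```

```bash
python3 - <<'E'
from h import *
p,d,A,W,s=toolmap('w16.png'); delta([.531,.0355,.05],15.2)
p,d=save('side','s16.png')
cv2.imwrite('pics/s16z.png',cv2.resize(p[160:360,250:430,::-1],None,fx=4,fy=3,interpolation=cv2.INTER_CUBIC))
r=np.hypot(W[...,0]-.53,W[...,1]-.034)
m=(r<.05)&(abs(W[...,2]-.044)<.004)&(A[...,0]>0); q=A[m]*1000; print('rim visible',len(q),np.round(np.percentile(q,[.5,2,98,99.5],axis=0),1).tolist())
Z=s['tool_pos'][2]
m=(abs(W[...,2]-(Z+.0325))<.006)&(abs(A[...,0])<.06)&(abs(A[...,1])<.04)&(A[...,0]>.014)
q=A[m]*1000; print('plate',len(q),np.round(np.percentile(q,[.5,2,50,98,99.5],axis=0),1).tolist())
E
```

```text
shift mm [-1.04 -0.36  6.71] rotvec [ 0.0005 -0.0019  0.0029] (shift first, then turn)
t 17.65 pos [0.5321 0.0354 0.0567] rot [1.000e-04 9.910e-01 1.337e-01 1.000e-03] F [-0.17  0.08 -1.12] w 0.15
rim visible 471 [[24.4, -21.9, 10.4], [24.6, -21.6, 10.7], [30.9, 21.7, 15.5], [30.9, 22.0, 16.1]]
plate 5755 [[14.2, -26.1, -37.4], [14.6, -25.1, -36.8], [26.2, 0.3, -32.8], [36.9, 26.3, -30.5], [37.1, 27.2, -27.7]]
```

View pics/s16z.png

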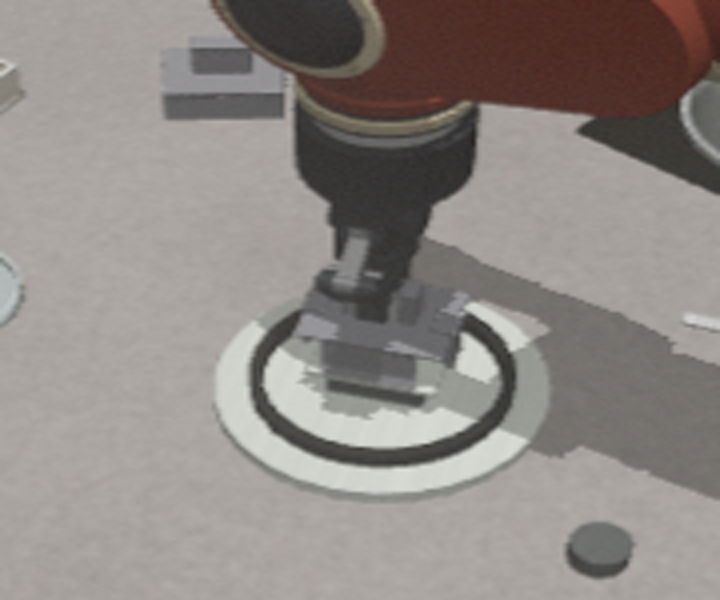

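View pics/w16.png

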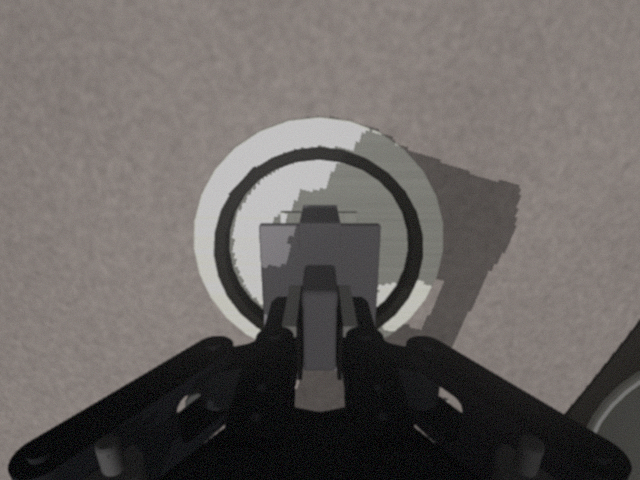

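>>> {"fn": "step_arm", "kwargs": {
  "moves": [
    [-0.0006, -0.0005, 0.004, 0, 0, 0, 0.0],
    [0, 0, 0.004, 0, 0, 0, 0.0],
    [0, 0, 0.003, 0, 0, 0, 0.0],
    [0, 0, 0, 0, 0, 0, 0.0]
  ]
}}

```text
time: 18.1
tool_pos: [0.5298, 0.0358, 0.0438]
tool_rot: [-0.0, 0.991, 0.134, -0.001]
contact_force: [0.1, 0.1, -1.9]
gripper_width: 0.149
```

```bash
python3 - <<'E'
from h import *
p,d,A,W,s=toolmap('w17.png'); delta([.531,.0355,.028],15.2); print(s['ft_torque'])
r=np.hypot(W[...,0]-.53,W[...,1]-.034)
m=(r<.05)&(abs(W[...,2]-.044)<.003)&(A[...,0]>0)&(abs(A[...,1])<.028); q=A[m]*1000; print('rim visible',len(q),np.round(np.percentile(q,[.5,2,98,99.5],axis=0),1).tolist())
E
```

```text
shift mm [ 0.87  0.56 16.06] rotvec [-0.0004  0.0008  0.0029] (shift first, then turn)
t 18.15 pos [0.53   0.0358 0.0441] rot [-2.000e-04  9.910e-01  1.337e-01 -4.000e-04] F [ 0.    0.32 -1.27] w 0.149
[-0.01543606  0.09253272  0.03900697]
rim visible 543 [[27.6, -21.0, -2.4], [27.8, -20.4, -2.0], [37.3, 22.2, 2.1], [37.4, 22.7, 2.5]]
```

View pics/w17.png

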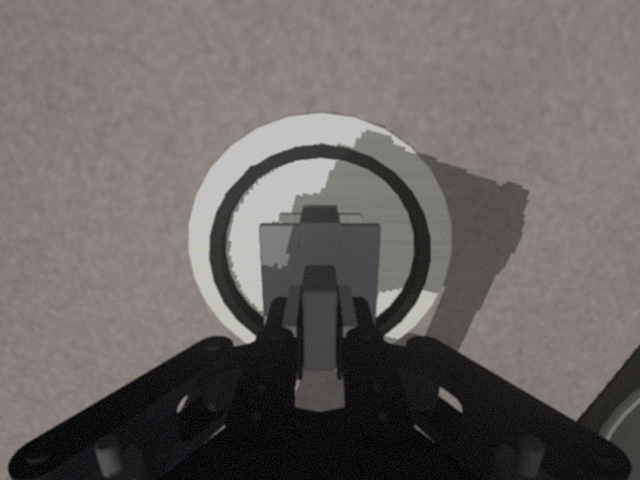

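```bash
python3 - <<'E'
from h import *
p,d,A,W,s=toolmap('w18.png'); st()
for c in (284,288,292,296,346,350,354,358):
    print(c,[np.round(A[r,c]*1000,1).tolist() for r in (212,214,216,218,220)])
E
```

```text
t 18.2 pos [0.5303 0.0358 0.0443] rot [-1.000e-04  9.910e-01  1.337e-01 -2.000e-04] F [-0.02  0.1  -0.96] w 0.15
284 [[26.9, -21.2, 29.7], [32.7, -18.2, -0.7], [31.4, -18.3, 0.1], [30.5, -18.3, -0.5], [29.3, -18.3, -0.3]]
288 [[26.8, -18.8, 30.4], [32.4, -16.2, 0.6], [31.5, -16.1, -0.3], [30.5, -16.1, -0.8], [29.2, -16.2, 0.2]]
292 [[27.2, -16.2, 28.6], [32.5, -14.0, -0.0], [31.6, -14.0, -0.6], [30.5, -14.0, -0.5], [29.1, -14.1, 0.6]]
296 [[26.9, -13.9, 30.0], [32.4, -11.9, 0.3], [31.5, -11.9, -0.3], [30.3, -11.9, 0.2], [29.5, -11.9, -1.1]]
346 [[26.9, 16.9, 29.8], [32.1, 14.7, 1.8], [31.5, 14.6, -0.4], [30.3, 14.6, 0.0], [29.3, 14.6, -0.3]]
350 [[27.0, 19.3, 29.5], [32.1, 16.9, 1.7], [31.8, 16.6, -1.5], [30.5, 16.7, -0.6], [29.2, 16.8, 0.2]]
354 [[26.9, 21.8, 29.8], [32.2, 19.0, 1.5], [31.6, 18.8, -0.7], [30.5, 18.8, -0.5], [29.6, 18.8, -1.2]]
358 [[27.0, 24.3, 29.5], [32.3, 21.1, 1.0], [31.3, 21.0, 0.5], [30.0, 21.2, 1.6], [29.3, 21.0, -0.1]]
```

>>> {"fn": "step_arm", "kwargs": {
  "moves": [
    [0.0008, 0, 0.003, 0, 0, 0, 0.0],
    [0, 0, 0.003, 0, 0, 0, 0.0],
    [0, 0, 0.002, 0, 0, 0, 0.0]
  ]
}}

```text
time: 18.5
tool_pos: [0.5323, 0.036, 0.0376]
tool_rot: [0.0, 0.991, 0.134, 0.001]
contact_force: [-0.1, -0.4, 6.2]
gripper_width: 0.15
```

>>> {"fn": "step_arm", "kwargs": {
  "moves": [
    [0, 0, 0.002, 0, 0, 0, 0.0],
    [0, 0, 0.002, 0, 0, 0, 0.0]
  ]
}}

```text
time: 18.7
tool_pos: [0.533, 0.0358, 0.0346]
tool_rot: [0.0, 0.991, 0.134, 0.002]
contact_force: [-0.0, -2.4, 0.9]
gripper_width: 0.153
```

```bash
python3 - <<'E'
from h import *
p,d,A,W,s=toolmap('w19.png'); st(); print(s['ft_torque'])
p2,d2=save('side','s19.png')
cv2.imwrite('pics/s19z.png',cv2.resize(p2[180:340,270:410,::-1],None,fx=5,fy=3.7,interpolation=cv2.INTER_CUBIC))
for c in (270,284,300,320,340,358,370):
    print(c,[np.round(A[r,c]*1000,1).tolist() for r in (208,212,216,220,224,228,232,240)])
m=(abs(A[...,2]+.0325)<.006)&(abs(A[...,0])<.06)&(abs(A[...,1])<.04)&(A[...,0]>.014)
q=A[m]*1000; print('plate',len(q),np.round(np.percentile(q,[.5,2,50,98,99.5],axis=0),1).tolist())
mm=(abs(A[...,0]-.028)<.004)&(abs(A[...,1])<.024)&(abs(A[...,2]+.0325)<.008)
c,_,_,_=np.linalg.lstsq(np.c_[W[mm][:,:2]-W[mm][:,:2].mean(0),np.ones(mm.sum())],W[mm][:,2],rcond=None); print('plate top z',c)
E
```

```text
t 18.75 pos [0.5322 0.0357 0.0336] rot [4.000e-04 9.910e-01 1.338e-01 8.000e-04] F [-0.61 -0.97  3.41] w 0.153
[-0.37781831  0.27694306  0.01940182]
270 [[30.1, -28.8, 22.4], [27.7, -28.9, 22.5], [25.6, -28.8, 21.1], [23.0, -29.0, 21.9], [34.1, -21.7, -29.6], [32.6, -21.5, -31.0], [30.6, -21.7, -30.5], [26.8, -21.9, -30.3]]
284 [[30.2, -20.5, 22.1], [27.7, -20.6, 22.5], [25.2, -20.7, 22.6], [23.1, -20.6, 21.4], [34.2, -15.4, -30.1], [32.2, -15.5, -29.5], [30.6, -15.5, -30.2], [26.8, -15.6, -30.2]]
300 [[30.5, -11.0, 20.5], [27.7, -11.2, 22.4], [25.4, -11.2, 21.8], [35.8, -8.3, -29.3], [35.4, -8.1, -34.7], [33.8, -8.1, -35.3], [32.0, -8.1, -35.2], [27.9, -8.2, -33.7]]
320 [[36.8, 0.5, -8.8], [36.4, 0.5, -15.9], [36.0, 0.5, -22.3], [35.9, 0.5, -29.7], [35.4, 0.5, -34.6], [33.6, 0.5, -34.7], [31.9, 0.5, -34.9], [27.9, 0.5, -33.7]]
340 [[30.3, 12.3, 21.5], [27.8, 12.4, 21.9], [25.4, 12.4, 21.8], [23.0, 12.5, 21.7], [35.3, 9.1, -34.3], [33.7, 9.1, -35.0], [32.2, 9.0, -35.9], [28.2, 9.2, -34.5]]
358 [[30.1, 23.0, 22.5], [27.7, 23.0, 22.3], [25.2, 23.1, 22.7], [22.9, 23.2, 22.1], [34.1, 17.3, -29.9], [32.6, 17.2, -31.1], [30.9, 17.3, -31.3], [27.3, 17.3, -31.8]]
370 [[30.3, 29.9, 21.8], [27.9, 30.0, 21.6], [25.3, 30.2, 22.2], [23.2, 30.1, 21.1], [34.0, 22.7, -29.3], [33.0, 22.3, -32.3], [30.6, 22.7, -30.5], [27.3, 22.7, -31.7]]
plate 5536 [[14.2, -26.3, -37.4], [14.6, -25.4, -35.6], [25.3, 0.5, -31.4], [35.8, 26.1, -29.5], [36.0, 27.0, -27.8]]
plate top z [0.03790408 0.00496227 0.06709057]
```

View pics/s19z.png

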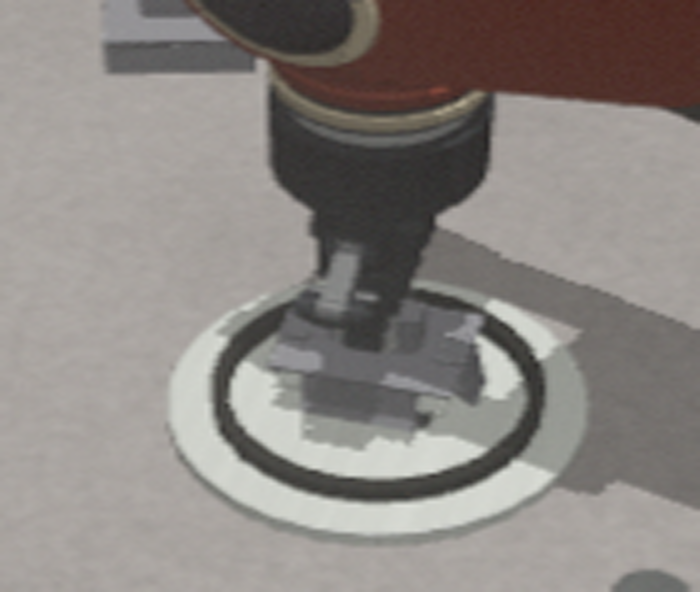

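View pics/w19.png

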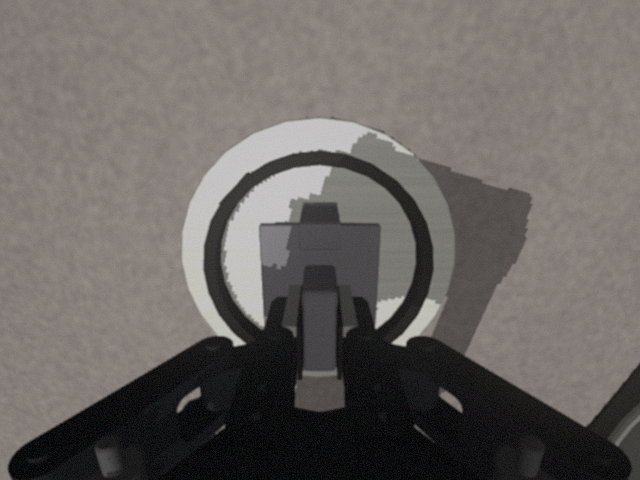

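```bash
cat >> h.py <<'E'
def basefit(p,d,A,W,s):
    r=np.hypot(W[...,0]-.53,W[...,1]-.034)
    m=(r<.1)&(r>.07)&(W[...,2]>.008)&(W[...,2]<.02)
    q=W[m]; th=np.arctan2(q[:,1]-.034,q[:,0]-.53); rr=np.hypot(q[:,0]-.53,q[:,1]-.034); pts=[]
    for b in np.arange(-np.pi,np.pi,.1):
        k=(th>=b)&(th<b+.1)
        if k.sum()>8:
            j=np.argsort(rr[k])[-4]
            if rr[k][j]>.078: pts.append(q[k][j][:2])
    pts=np.array(pts)
    from scipy.optimize import least_squares
    f=lambda x:np.hypot(pts[:,0]-x[0],pts[:,1]-x[1])-x[2]
    x=least_squares(f,[.53,.034,.084],loss='soft_l1',f_scale=.001).x
    T=R.from_quat(np.roll(s['tool_rot'],-1)); print('base c',np.round(x,4),'in tool mm',np.round(T.inv().apply(np.r_[x[:2],s['tool_pos'][2]]-s['tool_pos'])*1000,2),len(pts))
def plates(A,W):
    # plate plane & block-top plane in tool frame
    for nm,m in (('plate',(A[...,0]>.021)&(A[...,0]<.034)&(abs(A[...,1])<.024)&(abs(A[...,1])>.010)&(abs(A[...,2]+.0315)<.007)),('block',(abs(A[...,1])<.004)&(A[...,0]>-.015)&(A[...,0]<.015)&(abs(A[...,2]+.0615)<.007))):
        q=A[m]; c,_,_,_=np.linalg.lstsq(np.c_[q[:,:2],np.ones(len(q))],q[:,2],rcond=None); print(nm,len(q),'slope x,y',np.round(c[:2],4),'z at axis mm',round(c[2]*1000,2),'world z',round(W[m][:,2].mean(),4))
E
python3 - <<'E'
from h import *
s=state(); i=camera_info('wrist')
for f in ('w15','w18','w19'):
    z=np.load(f'pics/{f}.png.npz'); p,d=z['p'],z['d']
    # tool-frame via rigid cam-in-tool
    P,u,v=cloud('wrist',d,None,i); T=R.from_quat(np.roll(s['tool_rot'],-1)).as_matrix()
    A=np.full(d.shape+(3,),np.nan);A[v,u]=(P-s['tool_pos'])@T; W=np.full(d.shape+(3,),np.nan);W[v,u]=P
    print(f); plates(A,W)
    if f=='w19': basefit(p,d,A,W,s)
E
```

```text
w15
plate 1731 slope x,y [ 0.0012 -0.0021] z at axis mm -32.33 world z 0.0655
block 1374 slope x,y [-0.003  -0.0002] z at axis mm -62.26 world z 0.0954
w18
plate 1747 slope x,y [ 0.0091 -0.001 ] z at axis mm -32.56 world z 0.0655
block 1382 slope x,y [-0.0035  0.0017] z at axis mm -62.28 world z 0.0955
w19
plate 1732 slope x,y [-0.0019 -0.0021] z at axis mm -32.17 world z 0.0654
block 1381 slope x,y [-0.0016  0.0082] z at axis mm -62.26 world z 0.0954
base c [0.5296 0.0354 0.084 ] in tool mm [-2.17 -0.28 -0.  ] 52
```

```bash
python3 - <<'E'
from h import *
for k in range(3):
    p,d,A,W,s=toolmap(f'w20_{k}.png'); st(); plates(A,W); basefit(p,d,A,W,s)
    print(np.round(s['joint_vel'],3), s['ft_torque'])
E
```

```text
t 18.85 pos [0.5316 0.0358 0.0329] rot [2.000e-04 9.910e-01 1.337e-01 3.000e-04] F [-0.29 -0.71  1.98] w 0.144
plate 1739 slope x,y [ 0.0043 -0.0013] z at axis mm -32.12 world z 0.0652
block 1398 slope x,y [0.0016 0.0002] z at axis mm -62.03 world z 0.0952
base c [0.5307 0.0356 0.084 ] in tool mm [-1.09 -0.14 -0.  ] 52
[ 0.001  0.003  0.01   0.004 -0.004  0.001] [-0.22052819  0.12478385 -0.00192297]
t 18.9 pos [0.5315 0.0358 0.0327] rot [2.000e-04 9.910e-01 1.337e-01 3.000e-04] F [ 0.05 -0.66  1.64] w 0.153
plate 1739 slope x,y [-0.0014 -0.0019] z at axis mm -32.09 world z 0.065
block 1386 slope x,y [-0.0019 -0.0062] z at axis mm -62.13 world z 0.095
base c [0.5308 0.0356 0.0839] in tool mm [-0.78 -0.06 -0.  ] 52
[ 0.001  0.002  0.007  0.003 -0.002  0.001] [-0.15262661  0.01023622 -0.01064031]
t 18.95 pos [0.5314 0.0359 0.0326] rot [1.000e-04 9.910e-01 1.337e-01 2.000e-04] F [-0.18 -1.16  1.58] w 0.15
plate 1763 slope x,y [ 0.0025 -0.0036] z at axis mm -32.23 world z 0.0649
block 1381 slope x,y [ 0.0015 -0.0005] z at axis mm -62.16 world z 0.0949
base c [0.5309 0.0356 0.0839] in tool mm [-0.65  0.09 -0.  ] 52
[ 0.001  0.001  0.003  0.001 -0.004  0.002] [-0.18234527 -0.02619448 -0.00936163]
```

>>> {"fn": "step_arm", "kwargs": {
  "moves": [
    [0, 0, 0.0015, 0, 0, 0, 0.0],
    [0, 0, 0.001, 0, 0, 0, 0.0],
    [0, 0, 0, 0, 0, 0, 0.0]
  ]
}}

```text
time: 19.25
tool_pos: [0.531, 0.0361, 0.0297]
tool_rot: [-0.0, 0.991, 0.134, -0.0]
contact_force: [0.4, 0.1, 1.3]
gripper_width: 0.149
```

>>> {"fn": "step_arm", "kwargs": {
  "moves": [
    [0, 0, 0.0015, 0, 0, 0, 0.0],
    [0, 0, 0.0015, 0, 0, 0, 0.0],
    [0, 0, 0, 0, 0, 0, 0.0]
  ]
}}

```text
time: 19.55
tool_pos: [0.531, 0.0361, 0.0277]
tool_rot: [-0.0, 0.991, 0.134, -0.001]
contact_force: [-2.9, -0.5, 6.1]
gripper_width: 0.147
```

```bash
python3 - <<'E'
from h import *
for k in range(2):
    p,d,A,W,s=toolmap(f'w21_{k}.png'); st(); plates(A,W); basefit(p,d,A,W,s)
    print(s['ft_torque'])
E
```

```text
t 19.6 pos [0.531  0.0361 0.0277] rot [-2.000e-04  9.910e-01  1.338e-01 -5.000e-04] F [-2.72 -1.03  7.19] w 0.149
plate 1745 slope x,y [-0.0023 -0.0021] z at axis mm -32.31 world z 0.06
block 1380 slope x,y [-0.0022  0.0054] z at axis mm -62.33 world z 0.09
base c [0.531  0.0356 0.0839] in tool mm [-0.15  0.43 -0.  ] 50
[-0.05812328  0.487213   -0.00892201]
t 19.65 pos [0.531  0.0361 0.0277] rot [-2.000e-04  9.910e-01  1.338e-01 -5.000e-04] F [-3.13 -0.51  6.75] w 0.147
plate 1747 slope x,y [-0.0002 -0.0012] z at axis mm -32.35 world z 0.06
block 1383 slope x,y [-0.0041  0.0004] z at axis mm -62.32 world z 0.09
base c [0.5309 0.0356 0.0839] in tool mm [-0.17  0.4  -0.  ] 50
[ 0.04034254  0.51503886 -0.01982003]
```

>>> {"fn": "step_arm", "kwargs": {
  "moves": [
    [0, 0, 0.002, 0, 0, 0, 0.0],
    [0, 0, 0, 0, 0, 0, 0.0]
  ]
}}

```text
time: 19.85
tool_pos: [0.5315, 0.0361, 0.0276]
tool_rot: [-0.0, 0.991, 0.134, -0.0]
contact_force: [-9.0, 0.4, 17.5]
gripper_width: 0.151
```

>>> {"fn": "step_arm", "kwargs": {
  "moves": [
    [0, 0, 0.0015, 0, 0, 0, 0.0],
    [0, 0, 0, 0, 0, 0, 0.0]
  ]
}}

```text
time: 20.05
tool_pos: [0.5318, 0.0361, 0.0276]
tool_rot: [-0.0, 0.991, 0.134, -0.0]
contact_force: [-12.1, 0.2, 23.4]
gripper_width: 0.149
```

```bash
python3 - <<'E'
from h import *
p,d,A,W,s=toolmap(f'w22.png'); st(); plates(A,W); basefit(p,d,A,W,s)
print(s['ft_torque'])
p2,d2=save('side','s22.png')
cv2.imwrite('pics/s22z.png',cv2.resize(p2[180:340,270:410,::-1],None,fx=5,fy=3.7,interpolation=cv2.INTER_CUBIC))
E
```

```text
t 20.1 pos [0.5318 0.0361 0.0276] rot [-1.000e-04  9.910e-01  1.339e-01 -4.000e-04] F [-11.65   0.54  23.63] w 0.147
plate 1738 slope x,y [-0.0016 -0.    ] z at axis mm -32.33 world z 0.06
block 1377 slope x,y [-0.0006  0.0052] z at axis mm -62.35 world z 0.09
base c [0.5309 0.0356 0.0839] in tool mm [-0.94  0.2   0.  ] 50
[0.1090243  1.93869923 0.03674455]
```

View pics/s22z.png

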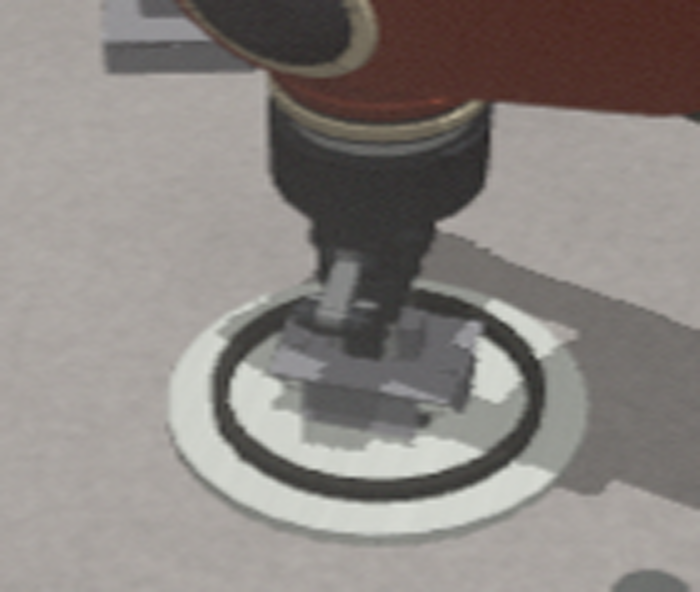

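View pics/w22.png

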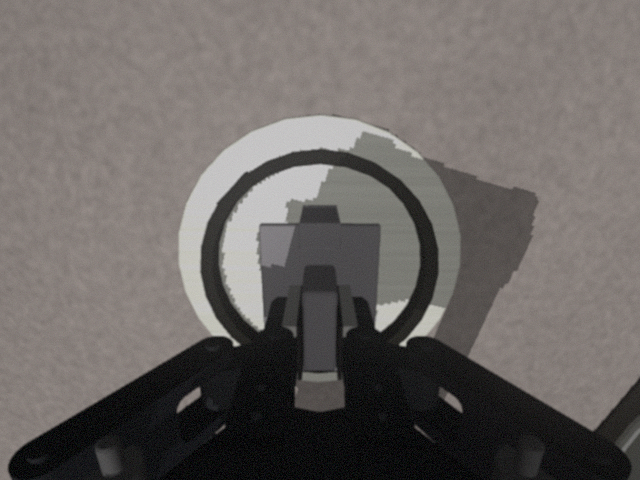

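>>> {"fn": "step_arm", "kwargs": {
  "moves": [
    [0, 0, -0.002, 0, 0, 0, 0.0],
    [0, 0, -0.0025, 0, 0, 0, 0.0],
    [0, 0, 0, 0, 0, 0, 0.0],
    [0, 0, 0, 0, 0, 0, 0.0]
  ]
}}

```text
time: 20.55
tool_pos: [0.5308, 0.0361, 0.0277]
tool_rot: [-0.0, 0.991, 0.134, -0.0]
contact_force: [-1.2, 0.0, 2.1]
gripper_width: 0.152
```

>>> {"fn": "step_arm", "kwargs": {
  "moves": [
    [0, 0, -0.0015, 0, 0, 0, 0.0],
    [0, 0, 0, 0, 0, 0, 0.0],
    [0, 0, 0, 0, 0, 0, 0.0]
  ]
}}

```text
time: 20.85
tool_pos: [0.5305, 0.0361, 0.0287]
tool_rot: [-0.0, 0.991, 0.134, -0.001]
contact_force: [0.9, -1.2, -2.8]
gripper_width: 0.143
```

>>> {"fn": "step_arm", "kwargs": {
  "moves": [
    [0, 0, -0.0015, 0, 0, 0, 0.0],
    [0, 0, 0, 0, 0, 0, 0.0],
    [0, 0, 0, 0, 0, 0, 0.0]
  ]
}}

```text
time: 21.15
tool_pos: [0.5303, 0.0361, 0.0289]
tool_rot: [-0.0, 0.991, 0.134, -0.001]
contact_force: [5.4, -0.7, -15.9]
gripper_width: 0.15
```

>>> {"fn": "step_arm", "kwargs": {
  "moves": [
    [0, 0, 0.002, 0, 0, 0, 0.0],
    [0, 0, 0.003, 0, 0, 0, 0.0],
    [0, 0, 0, 0, 0, 0, 0.0],
    [0, 0, 0, 0, 0, 0, 0.0]
  ]
}}

```text
time: 21.55
tool_pos: [0.5322, 0.0359, 0.0277]
tool_rot: [0.0, 0.991, 0.134, 0.001]
contact_force: [-1.5, 0.2, 4.0]
gripper_width: 0.147
```

Home again. Releasing.

>>> {"fn": "step_arm", "kwargs": {
  "moves": [
    [0, 0, 0, 0, 0, 0, 0.04],
    [0, 0, 0, 0, 0, 0, 0.045],
    [0, 0, 0, 0, 0, 0, 0.045],
    [0, 0, 0, 0, 0, 0, 0.045]
  ]
}}

```text
time: 21.95
tool_pos: [0.5312, 0.036, 0.026]
tool_rot: [-0.0, 0.991, 0.134, 0.0]
contact_force: [-0.3, 0.1, 0.6]
gripper_width: 0.525
```

>>> {"fn": "step_arm", "kwargs": {
  "moves": [
    [0, 0, -0.02, 0, 0, 0, 0.045],
    [0, 0, -0.04, 0, 0, 0, 0.045],
    [0, 0, -0.045, 0, 0, 0, 0.045],
    [0, 0, -0.045, 0, 0, 0, 0.045],
    [0, 0, 0, 0, 0, 0, 0.045],
    [0, 0, 0, 0, 0, 0, 0.045],
    [0, 0, 0, 0, 0, 0, 0.045]
  ]
}}

```text
time: 22.65
tool_pos: [0.5303, 0.036, 0.1745]
tool_rot: [-0.0, 0.991, 0.134, -0.001]
contact_force: [-0.5, 1.0, -0.1]
gripper_width: 0.528
```

```bash
python3 - <<'E'
from h import *
p,d,A,W,s=toolmap(f'w23.png'); st(); basefit(p,d,A,W,s)
r=np.hypot(W[...,0]-.531,W[...,1]-.035)
for lo,hi in [(.083,.097),(.055,.066)]:
    m=(r<.06)&(W[...,2]>lo)&(W[...,2]<hi); q=W[m]; c=np.linalg.lstsq(np.c_[q[:,:2]-[.531,.035],np.ones(len(q))],q[:,2],rcond=None)[0]; print(m.sum(),rect(q),'plane',np.round(c,4),'med z',np.median(q[:,2]))
p2,d2=save('side','s23.png'); st()
cv2.imwrite('pics/s23z.png',cv2.resize(p2[200:340,270:410,::-1],None,fx=5,fy=4.2,interpolation=cv2.INTER_CUBIC))
p3,d3=save('top','t23.png')
P,u,v=cloud('top',d3); rr=np.hypot(P[:,0]-.443,P[:,1]+.317); m=(rr<.04)&(P[:,2]>.12)&(P[:,2]<.14); print('tap',rect(P[m]))
E
```

```text
t 22.7 pos [0.53   0.0361 0.1739] rot [-4.000e-04  9.910e-01  1.337e-01 -1.700e-03] F [-0.63  0.27 -1.16] w 0.529
base c [0.5301 0.0355 0.084 ] in tool mm [-0.33  0.44  0.  ] 63
797 ((531.5327758789062, 35.26453399658203), (35.197837829589844, 13.653491973876953), 15.663189888000488) plane [-0.0192 -0.0004  0.0892] med z 0.08926024755399381
4285 ((531.1674194335938, 35.061912536621094), (75.58985900878906, 54.040863037109375), 15.272859573364258) plane [-0.0005  0.0003  0.0599] med z 0.0595542119103149
t 22.75 pos [0.5299 0.0361 0.1738] rot [-5.000e-04  9.910e-01  1.337e-01 -1.900e-03] F [-0.57  0.39 -0.84] w 0.528
tap ((443.1907043457031, -316.7999267578125), (14.42533016204834, 39.0106315612793), 23.465715408325195)
```

View pics/s23z.png

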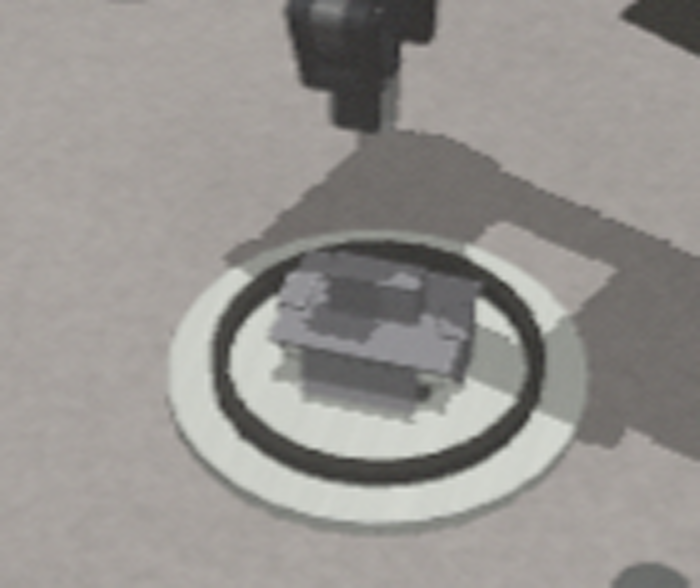

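View pics/w23.png

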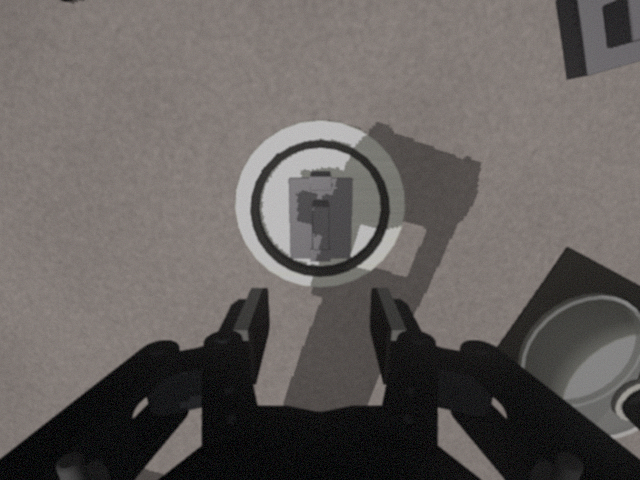

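View pics/t23.png

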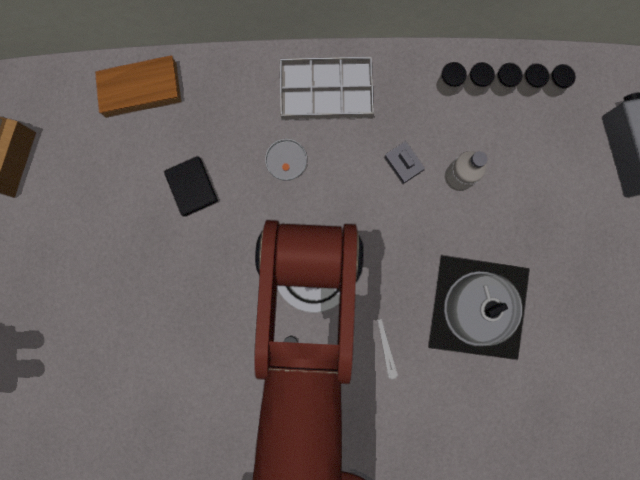

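```bash
python3 - <<'E'
from plant import *
print(job_done())
E
```

```text
the job is handed in; nothing more can be done
None
```

I turned the vent tap open, set the lid on the mat, and pressed the cover home over the specimen with both clips under the rim. I handed the job in at about 23 s. `job_done()` gives no verdict, so what follows is my own measurements.

**Tap:** It turned about 78–80° clockwise (about 1.37 rad) while the lid was still on the base. In the last top picture the bar sits at about -66.5°, against about 13° at the start.

**Lid:** It is standing upright on the mat, released, with its centre within about 3 mm of the mat's centre.

**Cover:**
- It went solid under a 23 N push, and held against a 16 N upward tug with about 1 mm of play, so I take both clips as snapped.
- After release its top plate is level at 59.7 mm high, where 60 mm is expected fully home.
- It is within about 1–2.5 mm of the stage centre sideways, depending on which measurement is used, and within about 0.5° of parallel.

**Bystanders:** None shows any visible shift in the last top picture. The robot stands clear of everything.

**Disagreements:**
- The real fingertips are about 40 mm behind the reported tool point. My first close on the tap therefore shut on air above the bar; I saw it in the pictures and corrected for it from then on.
- The arm needs a few tenths of a second to settle (1–2 mm), so some single readings differed by that much.
- One move towards the cover stopped about 17 mm short and was corrected before grasping.

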